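# Fetch the jar lid from behind the turned marble pieces

## Task

The lid of the marble jar stands hemmed in behind three turned marble pieces (a baluster, a vase and a pedestal). First stand all three pieces upright on the plywood side board, then fetch the lid and seat it on the jar while they wait there, and last put each piece back upright in the middle of the same cork pad on which it stood at the start. Do not tip any of them over.

Things in the scene. Friction and masses are not known exactly. Their poses are not given: they have to be found in the camera images.
- baluster: White marble baluster, a loose round turned piece, 145 mm tall, about 0.55 kg: foot 60 mm across, narrow waist, bulb 52 mm across at mid-height, and a plain cylindrical top 30 mm across from 110 mm height up to its end at 145 mm, good to grip. Origin at the centre of its underside, z up along its axis. Stands on one of the cork pads.
- vase: White marble vase (solid), a loose round turned piece, 132 mm tall, about 0.65 kg: foot 48 mm across, belly 66 mm across at 40 to 58 mm height, and a plain cylindrical neck 32 mm across from 94 mm height up to its end at 132 mm, good to grip. Origin at the centre of its underside, z up along its axis. Stands on one of the cork pads.
- pedestal: White marble pedestal, a loose round turned piece, 120 mm tall, about 0.60 kg: foot 60 mm across and 20 mm high, above it a plain column 46 mm across from 26 mm height up to the flat top at 120 mm. Origin at the centre of its underside, z up along its axis. Stands on one of the cork pads.
- lid: White marble jar lid, loose, about 0.25 kg, 55 mm tall: underneath a plug 48 mm across and 8 mm high, on which it stands, then a rim disc 80 mm across from 8 to 20 mm height, and a cylindrical knob 26 mm across from 22 mm height up to 55 mm. Origin at the centre of the plug's underside, z up. It stands on the grey slab behind the three pieces, too close to them for a gripper to reach its knob.
- jar: White marble jar, open at the top, loose, about 0.95 kg, standing on the bench: 105 mm tall, 96 mm across at the belly, rim 84 mm across outside, round mouth 64 mm across, which takes the lid's plug with 8 mm play all round. Origin at the centre of its underside, z up. With the lid seated, the lid's origin is 97 mm above the jar's. It stands to the left or to the right of the slab.
- side_board: Bare plywood board lying fixed on the bench, 290 mm (its own x) by 120 mm (its own y), 12 mm thick, across the slab from the jar; origin at the centre of its underside. The side area where the three pieces wait, in a row along its length: the middle of each one's foot must be over the board.
- front_pad: A cork disc, 80 mm across, 6 mm thick, fixed on a grey stone slab 20 mm high (so the cork's top is 26 mm above the bench); origin at the centre of its underside. One of the three marble pieces stands centred on it at the start: which one differs from run to run. It is the pad nearest to the robot.
- left_pad: Another cork disc, 80 mm across, 6 mm thick, fixed on a grey stone slab 20 mm high (so the cork's top is 26 mm above the bench); origin at the centre of its underside. One of the three marble pieces stands centred on it at the start: which one differs from run to run. It is the pad on the left (+y) of the lid.
- right_pad: Another cork disc, 80 mm across, 6 mm thick, fixed on a grey stone slab 20 mm high (so the cork's top is 26 mm above the bench); origin at the centre of its underside. One of the three marble pieces stands centred on it at the start: which one differs from run to run. It is the pad on the right (-y) of the lid.
Mind the look-alikes: they are no part of the job. Leave any pink or red look-alike of the lid alone. What is shaped like the vase but purple is not meant.

How it is judged (in metres and radians):
On the way, in this order (a step that is already met when the one before it is completed fails the run):
1. baluster, vase and pedestal all stand upright on the side board (x of baluster in the frame of side_board between -0.145 and 0.145 m and y of baluster in the frame of side_board between -0.06 and 0.06 m and z of baluster in the frame of side_board between 0.006 and 0.018 m and angle between each of baluster, vase, pedestal's own z axis and vertical below 0.1 rad and linear speed of each of baluster, vase, pedestal below 0.03 m/s and x of vase in the frame of side_board between -0.145 and 0.145 m and y of vase in the frame of side_board between -0.06 and 0.06 m and z of vase in the frame of side_board between 0.006 and 0.018 m and x of pedestal in the frame of side_board between -0.145 and 0.145 m and y of pedestal in the frame of side_board between -0.06 and 0.06 m and z of pedestal in the frame of side_board between 0.006 and 0.018 m), for 0.2 s.
2. the lid is seated on the jar while the three pieces stand on the side board (all of step 1 and horizontal distance between lid and jar below 0.01 m and z of lid in the frame of jar between 0.092 and 0.102 m and angle between each of lid, jar's own z axis and vertical below 0.07 rad and linear speed of lid below 0.03 m/s), for 0.2 s.
At the end, for the whole second after the job is handed in: The lid is seated on the upright jar (axes within 10 mm, plug inside the mouth, rim resting on the jar's rim), and baluster, vase and pedestal each stand upright within 13 mm of where they stood at the start; all at rest (horizontal distance between lid and jar below 0.01 m and z of lid in the frame of jar between 0.092 and 0.102 m and angle between each of lid, jar's own z axis and vertical below 0.07 rad and linear speed of lid below 0.03 m/s and distance of each of baluster, vase, pedestal from where it was at the start of the episode below 0.013 m and angle between each of baluster, vase, pedestal's own z axis and vertical below 0.08 rad and linear speed of each of baluster, vase, pedestal below 0.02 m/s); the robot touches nothing.
It fails at once if a marble piece, the lid or the jar is tipped over (angle between any of baluster, vase, pedestal, lid, jar's own z axis and vertical above 0.6 rad).
It also fails if it takes over 141 s, if anything falls off the work surface, if the arm or the gripper's body presses on something with over 40 N, if the wrist force passes 120 N, or if a joint passes its speed limit or range.

## Robot

A 7-joint arm with a two-finger parallel gripper is mounted at the origin on the work surface. World frame = base frame: x ahead of the robot, y to its left, z up, the work surface at z = 0. Lengths are in mm, angles in degrees, forces in N, time in s.
With the tool pointing down it reaches from about 425 to 875 mm from the base axis. Payload 8.4 kg.
Tool frame: the origin (TCP) lies on the centre line of the jaws, within the pads' length; the fingertips stand 8 mm ahead of it and the grasp point (between the pads) lies 11 mm behind it; z points along the fingers, y is the line along which they close (so a half turn about z gives the same grasp; the last joint's range is limited). The gripper opens to 85 mm and grips with 20 to 120 N. Pads are 22 mm wide; open, the fingers measure 114 mm over their backs; the gripper's body (76 mm by 85 mm) begins 54 mm behind the grasp point. The pads swing forward as they close: fully open they stand 13 mm farther back than shut.
Start: joints at [-71.402, 19.091, 2.286, 83.961, -0.768, 76.965, -3.352], TCP at [267.295, 592.466, 200.608] pointing down, gripper open.
Joint ranges: [-147.57, 147.57], [-21.85, 119.76], [-74.77, 79.35], [14.55, 137.4], [-85.83, 265.84], [4.83, 119.75], [-152.11, 152.11]. Speed limits (degrees/s): [127.2, 127.2, 159.86, 159.86, 180, 180, 180].

## Interface

Orientations are given as a 3x3 rotation matrix whose columns are the frame's x, y, z axes.
In Python, from rig import bot gives the robot as it stands. The module is installed in compiled form; this text tells all that it offers.
- The arm moves only by the shell command python3 -m jog 'ROWS'. ROWS is a JSON list of rows, 1 to 5 of them, each of 5 numbers: the finger opening in mm, then dx, dy, dz in shares of the most that a row can go, 1 being 50 mm, then a turn about the tool's z in units of 10 degrees; each row shifts and turns the commanded pose from where the row before left it, along the tool's axes as they then stand; what a row does not reach is not made up. A row lasts 1/10 s, in which the tool goes at most 50 mm and 8.59 degrees, less where a joint would pass 70% of its speed; a pose out of reach is approached as far as the arm can. The fingers move at their own pace and stop on an object; the grip force is fixed at half the most. Time passes only in rows, so rows that do not move let the fingers close. It prints the time, the measured TCP pose, the force, the opening and the grip force at its end. Input that does not fit is refused with a message, and nothing moves.
- bot.observe(): the state, without advancing time (a new reading comes with each control period).
- bot.capture(name): name is "side" or "top" or "wrist"; returns the picture (384x512x3 uint8, red, green, blue); there is no depth.
- bot.calibration(name): a dict with "fx", "fy", "cx", "cy" (pixels), "cam_to_world" (4x4, takes a point from camera to world coordinates). Camera axes: x right, y up, looking along -z (the intrinsics and any distortion apply to the point x, -y, -z); pixel columns grow to the right and rows downward; lengths in mm; the calibration is good to about 2 mm. A picture is of the moment at which its call begins: read the wrist's pose just before it. calibration takes no time and is no camera call; for the wrist camera it gives the pose at the moment of the call.
- bot.close_job(): hands the job in; it is judged then, once.
The state is a dict: "clock": time; "joint_pos": joint angles; "dq": joint speeds; "joint_torque": joint torques, N m; "tcp_pos": TCP position; "orientation": TCP orientation; "wrist_force": force on the tool from outside, world axes, zero at the start; "ft_torque": the same for the moment, N m; "opening": finger opening in mm; "grasp_force": force on a finger pad.
Only numpy, scipy, OpenCV 4.12 (cv2) and the standard library are available. Lean on these libraries where they do the work, as an engineer would, in place of code of your own. Each camera call takes 0.05 s, during which the arm holds its last target. There are 200 camera calls.

## Working session

There is one attempt and no reset: what is moved stays moved. The work goes in short steps, Python scripts to look and compute and a shell command to move; the robot and the scene stay as the last step left them, time stands still between calls to the robot, and variables do not carry over. Pictures are saved under pics/ and viewed, at most 14 in all, crops included, and the job is handed in when it is done.

```bash
mkdir -p pics; python3 - <<'E'
from rig import bot
import cv2
s=bot.observe();print(s)
for n in("top","side"):
    c=bot.calibration(n);print(n,c)
    cv2.imwrite(f"pics/{n}0.png",cv2.resize(bot.capture(n)[:,:,::-1],(800,600),interpolation=cv2.INTER_CUBIC))
E
```

```text
{'clock': 0.0, 'joint_pos': array([-71.40334653,  19.13118749,   2.28455131,  84.01240239,
        -0.76688533,  76.96605388,  -3.35143421]), 'dq': array([-0.09894299, -0.05869326, -0.03801201, -0.06553999, -0.01496684,
        0.09103837,  0.02020021]), 'joint_torque': array([-4.33628702e-05, -6.58546400e+01,  1.36528306e+00, -4.05556190e+01,
        1.67408417e-02,  1.26132974e-02, -1.08404549e-05]), 'tcp_pos': array([267.10255136, 592.01307982, 199.7162778 ]), 'orientation': array([[-9.11541276e-01,  4.11208206e-01, -5.60788297e-04],
       [ 4.11208569e-01,  9.11539967e-01, -1.54952828e-03],
       [-1.25997798e-04, -1.64305994e-03, -9.99998642e-01]]), 'wrist_force': array([-0.24829754, -0.0679557 ,  0.1495866 ]), 'ft_torque': array([ 0.02975287,  0.06693689, -0.06243745]), 'grasp_force': 0.0, 'opening': 85.64060951323208}
top {'fx': 497.90617195185234, 'fy': 497.90617195185234, 'cx': 250.66544942160732, 'cy': 191.26089050335193, 'cam_to_world': array([[-2.65321773e-02,  9.94749973e-01, -9.88359029e-02,
         4.15625251e+02],
       [-9.99645923e-01, -2.62025514e-02,  4.63187486e-03,
        -9.54226130e-01],
       [ 2.01780456e-03,  9.89238012e-02,  9.95092966e-01,
         1.32250386e+03],
       [ 0.00000000e+00,  0.00000000e+00,  0.00000000e+00,
         1.00000000e+00]])}
side {'fx': 483.0525611917168, 'fy': 483.0525611917168, 'cx': 259.9388984929291, 'cy': 191.0647203745287, 'cam_to_world': array([[ 9.99358505e-01,  9.19392224e-03, -3.46128730e-02,
         4.94591497e+02],
       [-3.04942226e-02,  7.25261358e-01, -6.87797982e-01,
        -7.24997351e+02],
       [ 1.87798181e-02,  6.88412256e-01,  7.25076468e-01,
         8.16710579e+02],
       [ 0.00000000e+00,  0.00000000e+00,  0.00000000e+00,
         1.00000000e+00]])}
```

View pics/top0.png

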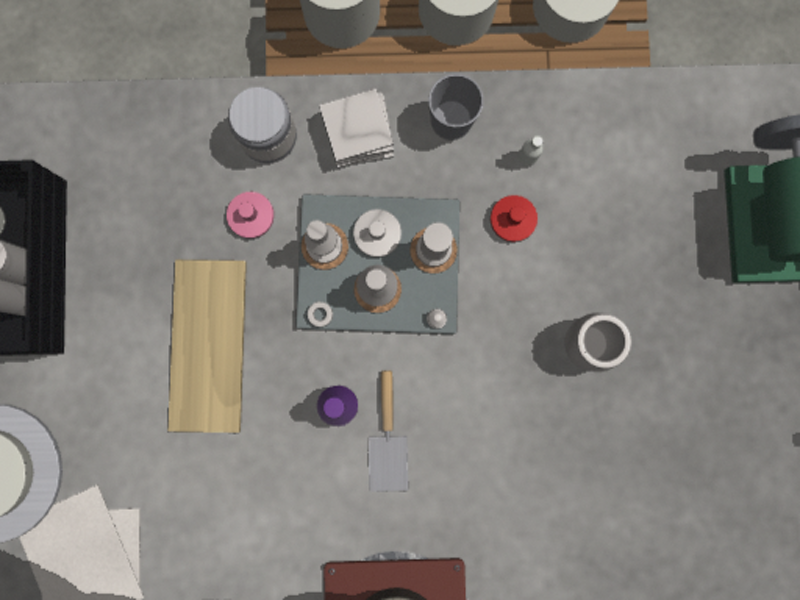

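View pics/side0.png

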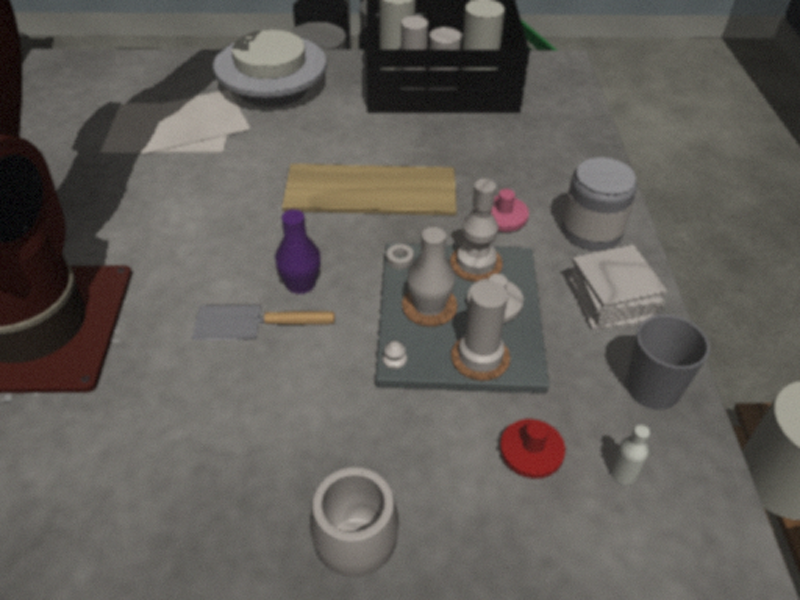

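The top view shows the vase on the front pad (376,279), the baluster on the left pad (317,228) and the pedestal on the right pad (437,231). The lid knob is at (377,227), the jar mouth at (604,341), and the board has corners (175,261) and (240,432). The side view agrees. Next I'll take an enlarged crop of the slab.

```bash
cat > h.py <<'E'
from rig import bot
import numpy as np
def ray(n,u,v,z,c=None):
    c=c or bot.calibration(n); M=c["cam_to_world"]
    d=M[:3,:3]@np.array([(u-c["cx"])/c["fx"],-(v-c["cy"])/c["fy"],-1.])
    o=M[:3,3]; return o+d*(z-o[2])/d[2]
def proj(n,p):
    c=bot.calibration(n);M=c["cam_to_world"];q=M[:3,:3].T@(np.array(p)-M[:3,3])
    return np.array([c["cx"]+c["fx"]*q[0]/-q[2],c["cy"]-c["fy"]*q[1]/-q[2]])
def goto(p,yaw=None):
    "shift in tool axes from measured pose to world p"
    s=bot.observe();R=s["orientation"]; d=R.T@(np.array(p)-s["tcp_pos"])
    print("tool d",d.round(1),"tcp",s["tcp_pos"].round(1),"yaw(y axis)",np.degrees(np.arctan2(R[1,1],R[0,1])).round(1),"t",s["clock"].round(2) if hasattr(s["clock"],'round') else s["clock"])
E
python3 - <<'E'
from h import *
import cv2
k=512/800
for n,u,v,z in [("bal top",317,228,171),("vase top",376,279,158),("ped top",437,231,146),("lid knob",377,227,75),("lid rim",377,233,40),("jar rim",604,341,105),("b1",175,261,12),("b2",246,261,12),("b3",240,432,12),("b4",169,431,12),("padL",325,246,26),("padR",434,247,26),("padF",378,290,26)]:
    print(n,ray("top",u*k,v*k,z).round(1))
im=bot.capture("top")
cv2.imwrite("pics/cr.png",cv2.resize(im[115:220,185:300,::-1],None,fx=5.2,fy=5.2,interpolation=cv2.INTER_CUBIC))
E
```

```text
bal top [639.8 102.9 171. ]
vase top [562.   16.4 158. ]
ped top [635.1 -78.7 146. ]
lid knob [657.5  14.   75. ]
lid rim [654.2  14.6  40. ]
jar rim [ 461.5 -337.1  105. ]
b1 [620.1 359.4  12. ]
b2 [617.  238.8  12. ]
b3 [329.9 251.1  12. ]
b4 [334.7 369.1  12. ]
padL [636.9 103.   26. ]
padR [630.3 -80.7  26. ]
padF [559.9  15.5  26. ]
```

View pics/cr.png

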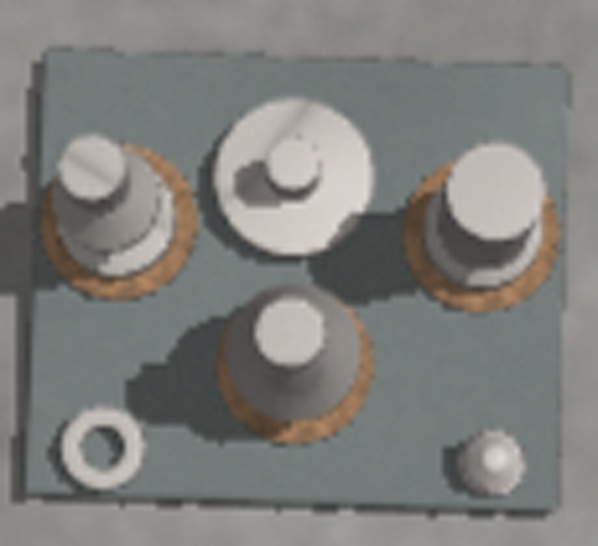

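The crop shows these centres, in crop pixels: baluster top (92,168), vase top (290,331), pedestal top (496,192), lid disc (294,176), pads (119,220), (296,366) and (482,233).

```bash
python3 - <<'E'
from h import *
for n,u,v,z in [("bal top",92,168,171),("padL",119,220,26),("vase top",290,331,158),("padF",296,366,26),("ped top",496,192,146),("padR",482,233,26),("lid disc",294,176,40),("knob",294,166,75)]:
    print(n,ray("top",185+u/5.2-.4,115+v/5.2-.4,z).round(1))
goto([638,103,240])
E
```

```text
bal top [637.4 104.3 171. ]
padL [638.3 104.3  26. ]
vase top [562.7  17.1 158. ]
padF [561.5  16.5  26. ]
ped top [626.2 -79.1 146. ]
padR [626.8 -79.3  26. ]
lid disc [656.  15.  40.]
knob [654.3  14.4  75. ]
tool d [-539.2 -293.4  -39.6] tcp [267.2 592.1 199.9] yaw(y axis) 65.7 t 0.15
```

Units first: shifts go in shares of 50 mm and turns go in units of 10 degrees. So -36 mm is -0.72, -20 mm is -0.4.

```bash
python3 -m jog '[[85,-0.72,-0.4,-0.16,0],[85,-0.72,-0.4,-0.16,0],[85,-0.72,-0.4,-0.16,0],[85,-0.72,-0.4,-0.16,0],[85,-0.72,-0.4,-0.16,0]]'; python3 -m jog '[[85,-0.72,-0.4,0,0],[85,-0.72,-0.4,0,0],[85,-0.72,-0.4,0,0],[85,-0.72,-0.4,0,0],[85,-0.72,-0.4,0,0]]' ; python3 -m jog '[[85,-0.72,-0.4,0,0],[85,-0.72,-0.4,0,0],[85,-0.72,-0.4,0,0],[85,-0.72,-0.4,0,0],[85,0,0,0,0]]'; python3 -m jog '[[85,0,0,0,0],[85,0,0,0,0]]'; python3 - <<'E'
from h import *
import cv2
goto([638,104,148]);print(bot.observe()["joint_pos"].round(0))
c=bot.calibration("wrist");im=bot.capture("wrist")
cv2.imwrite("pics/w0.png",im[:,:,::-1]);print(c)
print(proj("wrist",[638,104,171]))
E
```

```text
clock: 0.65
tcp_pos: [390.9, 425.7, 240.7]
orientation: [[-0.912, 0.411, -0.0], [0.411, 0.912, -0.0], [0.0, -0.0, -1.0]]
wrist_force: [1.3, -0.5, 0.6]
opening: 84.9
grasp_force: 0.0
clock: 1.15
tcp_pos: [513.9, 260.5, 240.5]
orientation: [[-0.912, 0.411, -0.0], [0.411, 0.912, -0.0], [0.0, -0.0, -1.0]]
wrist_force: [0.2, 0.6, 0.0]
opening: 85.3
grasp_force: 0.0
clock: 1.65
tcp_pos: [614.0, 122.8, 240.2]
orientation: [[-0.908, 0.419, 0.001], [0.419, 0.908, -0.004], [-0.002, -0.003, -1.0]]
wrist_force: [-0.1, 0.1, 0.5]
opening: 85.2
grasp_force: 0.0
clock: 1.85
tcp_pos: [611.0, 131.2, 240.3]
orientation: [[-0.912, 0.41, -0.001], [0.41, 0.912, 0.0], [0.001, 0.0, -1.0]]
wrist_force: [-0.1, 0.3, -1.2]
opening: 84.8
grasp_force: 0.0
tool d [-35.8 -13.7  92.3] tcp [611.  131.2 240.3] yaw(y axis) 65.8 t 1.85
[-34.  16.  23.  85.  -6.  80.  54.]
{'fx': 286.299576625754, 'fy': 286.299576625754, 'cx': 257.0872731060412, 'cy': 190.19908921759134, 'cam_to_world': array([[ 4.09862590e-01, -8.79344508e-01, -2.42416777e-01,
         5.49661352e+02],
       [ 9.12146328e-01,  3.94739014e-01,  1.10318570e-01,
         1.59477560e+02],
       [-1.31666911e-03, -2.66335028e-01,  9.63879619e-01,
         4.15072350e+02],
       [ 0.00000000e+00,  0.00000000e+00,  0.00000000e+00,
         1.00000000e+00]])}
[241.42576009 228.00561024]
```

View pics/w0.png

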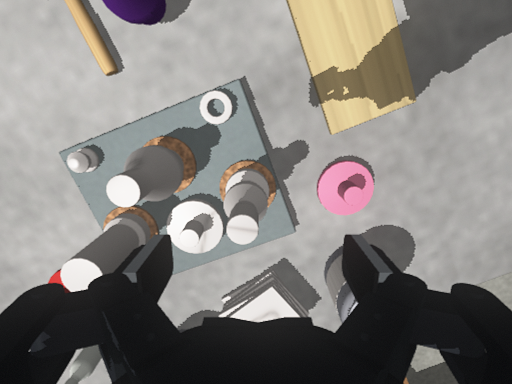

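The wrist view shows the baluster top at (243,230), where the model predicts (241,228), so the calibration holds. Now I'll grasp the baluster.

To row units: -18 mm is -0.36, -7 mm is -0.14.

```bash
python3 -m jog '[[70,-0.36,-0.14,0,0],[70,-0.36,-0.14,0,0],[70,0,0,0,0]]'; python3 -m jog '[[70,0,0,0.6,0],[70,0,0,0.6,0],[70,0,0,0.4,0],[70,0,0,0.24,0],[70,0,0,0,0]]'|tail -6; python3 - <<'E'
from h import *
goto([638,104,148])
E
```

```text
clock: 2.2
tcp_pos: [639.2, 101.2, 240.5]
orientation: [[-0.911, 0.412, 0.0], [0.412, 0.911, -0.001], [-0.001, -0.001, -1.0]]
wrist_force: [-0.1, -0.5, -1.3]
opening: 70.1
grasp_force: 0.0
clock: 2.7
tcp_pos: [637.2, 103.6, 147.1]
orientation: [[-0.912, 0.41, -0.003], [0.41, 0.912, -0.0], [0.002, -0.001, -1.0]]
wrist_force: [-0.4, 0.5, 0.5]
opening: 69.9
grasp_force: 0.0
tool d [-0.5  0.7 -0.9] tcp [637.2 103.6 147.1] yaw(y axis) 65.8 t 2.7
```

```bash
python3 -m jog '[[0,0,0,0,0],[0,0,0,0,0],[0,0,0,0,0],[0,0,0,0,0],[0,0,0,0,0]]'; python3 - <<'E'
from h import *
goto([0,0,0])
E
python3 -m jog '[[0,0,0,-0.2,0],[0,0,0,-0.6,0],[0,0,0,-0.8,0],[0,0,0,-0.8,0],[0,0,0,-0.4,0]]'; python3 -m jog '[[0,0,0,0,0],[0,0,0,0,0],[0,0,0,0,0]]'|tail -6;python3 - <<'E'
from h import *
goto([560,302,280])
E
```

```text
clock: 3.2
tcp_pos: [638.8, 102.4, 149.0]
orientation: [[-0.911, 0.411, 0.0], [0.411, 0.911, 0.0], [-0.0, 0.0, -1.0]]
wrist_force: [-0.5, -0.1, 0.7]
opening: -0.1
grasp_force: 0.0
tool d [ 540.2 -356.2  148.7] tcp [638.8 102.4 149. ] yaw(y axis) 65.7 t 3.2
clock: 3.7
tcp_pos: [639.7, 102.2, 293.6]
orientation: [[-0.911, 0.412, 0.005], [0.412, 0.911, 0.001], [-0.004, 0.003, -1.0]]
wrist_force: [0.8, 0.1, 0.1]
opening: 0.0
grasp_force: 0.0
clock: 4.0
tcp_pos: [638.1, 102.4, 287.6]
orientation: [[-0.912, 0.411, -0.002], [0.411, 0.912, -0.0], [0.001, -0.001, -1.0]]
wrist_force: [-0.5, -0.9, -0.0]
opening: -0.6
grasp_force: 0.0
tool d [153.3 149.8   7.6] tcp [638.1 102.4 287.6] yaw(y axis) 65.7 t 4.0
```

The fingers closed on nothing, so I'll look.

```bash
python3 - <<'E'
from h import *
import cv2
a=bot.capture("side");b=bot.capture("wrist")
a=cv2.resize(a[90:290,150:400],(500,400),interpolation=cv2.INTER_CUBIC)
b=cv2.resize(b,(300,225))
o=np.zeros((400,800,3),np.uint8);o[:,:500]=a;o[:225,500:]=b
cv2.imwrite("pics/miss.png",o[:,:,::-1])
E
```

```text
(no output)
```

View pics/miss.png

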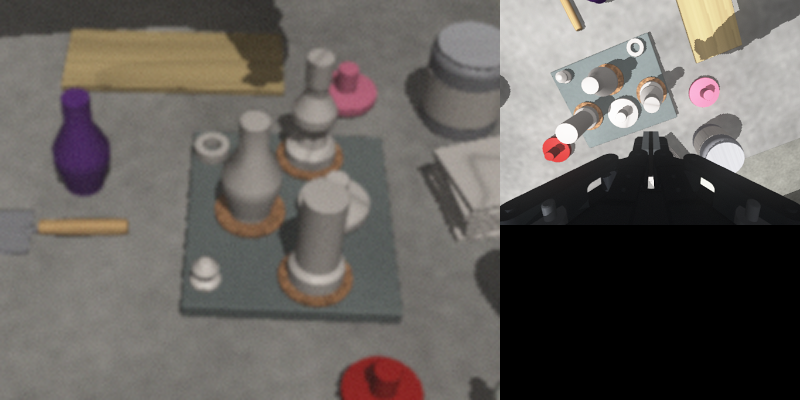

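```bash
python3 - <<'E'
from h import *
import cv2
s=bot.observe();t=s["tcp_pos"];R=s["orientation"];print(t)
for d in(-11,0,8): print(d,proj("wrist",t+R[:,2]*d),proj("side",t+R[:,2]*d),proj("top",t+R[:,2]*d))
print("bal",proj("wrist",[638,104,171]),proj("side",[638,104,171]))
b=bot.capture("wrist");a=bot.capture("side");c=bot.capture("top")
o=np.hstack([b[120:300,130:390],a[30:210,220:480],c[60:240,120:380]])
cv2.imwrite("pics/tcp.png",cv2.resize(o,(798,184))[:,:,::-1])
E
```

```text
[638.0767246  102.37535376 287.40972403]
-11 [256.31662304 225.23170566] [315.09278128  66.68090661] [197.4247662  135.13864336]
0 [256.38367411 218.72664124] [314.51868947  71.53737349] [197.97151404 136.2482161 ]
8 [256.42784031 214.44178854] [314.10713362  75.01888521] [198.36205432 137.04078045]
bal [258.33905015 177.67094623] [308.97426286 117.89256066]
```

View pics/tcp.png

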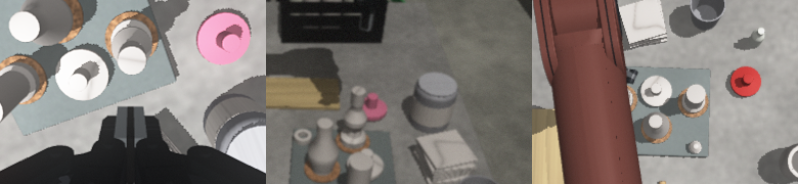

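```bash
python3 - <<'E'
from h import *
import cv2
s0=cv2.resize(cv2.imread("pics/side0.png"),(512,384),interpolation=cv2.INTER_AREA)
a=bot.capture("side")[:,:,::-1]
o=np.hstack([a,s0])
cv2.imwrite("pics/side1.png",cv2.resize(o,(800,300)))
E
```

```text
(no output)
```

View pics/side1.png

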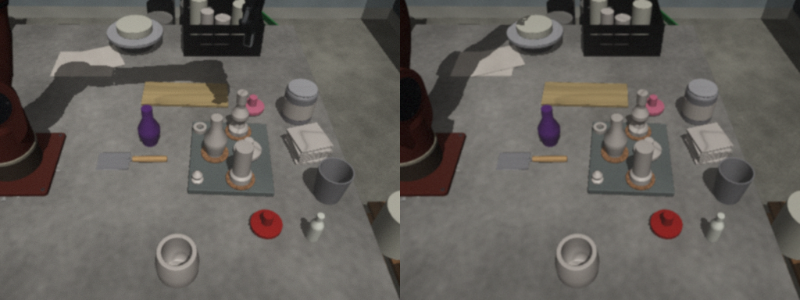

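The gripper in the side view, at about (250,45) of 800 px, looks higher than reported. I'll measure the tip.

```bash
python3 - <<'E'
from h import *
import cv2
a=bot.capture("side");b=bot.capture("wrist")
o=np.hstack([cv2.resize(a[20:120,270:370],(400,400),interpolation=cv2.INTER_CUBIC),cv2.resize(b[180:280,207:307],(400,400),interpolation=cv2.INTER_CUBIC)])
o=cv2.convertScaleAbs(o,alpha=1.8,beta=30)
cv2.imwrite("pics/tip.png",o[:,:,::-1])
E
```

```text
(no output)
```

View pics/tip.png

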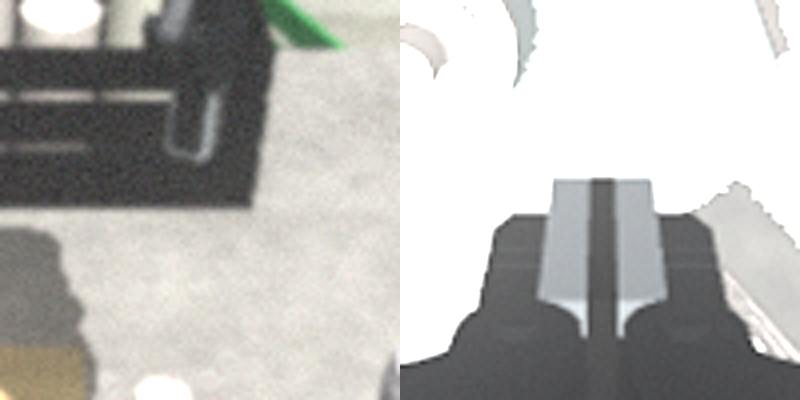

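```bash
python3 - <<'E'
from h import *
s=bot.observe();t=s["tcp_pos"];R=s["orientation"]
for d in range(-45,12,5): print(d,proj("wrist",t+R@[11,0,d]).round(1),proj("side",t+R@[0,0,d]).round(1))
E
```

```text
-45 [256.1 231. ] [317.2  50.7]
-40 [256.1 227. ] [316.9  53. ]
-35 [256.1 223.3] [316.6  55.4]
-30 [256.2 219.8] [316.4  57.7]
-25 [256.2 216.5] [316.1  59.9]
-20 [256.3 213.4] [315.8  62.2]
-15 [256.3 210.5] [315.6  64.5]
-10 [256.3 207.7] [315.3  66.7]
-5 [256.4 205.1] [315.   68.9]
0 [256.4 202.6] [314.8  71.1]
5 [256.4 200.3] [314.5  73.3]
10 [256.4 198. ] [314.3  75.5]
```

The fingertips really sit about 30 mm behind the TCP, because both the wrist and side views put them there, so the grasp was too high. I'll go about 38 mm lower.

To row units: 40 mm is 0.8, 1 mm is 0.02.

```bash
python3 -m jog '[[65,0,0.02,0,0],[65,0,0.02,0.8,0],[65,0,0,0.8,0],[65,0,0,0.8,0],[65,0,0,0,0]]'|tail -6; python3 -m jog '[[65,0,0,0.4,0],[65,0,0,0.3,0],[65,0,0,0.24,0],[65,0,0,0.16,0],[65,0,0,0,0]]'; python3 - <<'E'
from h import *
goto([638,104,111])
E
```

```text
clock: 4.9
tcp_pos: [636.0, 104.0, 163.0]
orientation: [[-0.912, 0.411, -0.009], [0.411, 0.912, -0.002], [0.007, -0.006, -1.0]]
wrist_force: [0.2, 1.0, -0.0]
opening: 65.0
grasp_force: 0.0
clock: 5.4
tcp_pos: [639.0, 104.2, 112.9]
orientation: [[-0.912, 0.411, -0.001], [0.411, 0.912, -0.0], [0.001, -0.001, -1.0]]
wrist_force: [-0.0, -0.9, -0.7]
opening: 64.9
grasp_force: 0.0
tool d [ 0.8 -0.6  1.9] tcp [639.  104.2 112.9] yaw(y axis) 65.7 t 5.4
```

```bash
python3 -m jog '[[0,0.02,0,0.04,0],[0,0,0,0,0],[0,0,0,0,0],[0,0,0,0,0],[0,0,0,0,0]]'; python3 -m jog '[[0,0,0,0,0],[0,0,0,0,0]]'|tail -5;python3 - <<'E'
from h import *
goto([638,104,111])
import cv2
a=bot.capture("side")
cv2.imwrite("pics/g1.png",cv2.resize(a[70:200,240:390],(750,600),interpolation=cv2.INTER_CUBIC)[:,:,::-1])
E
```

```text
clock: 5.9
tcp_pos: [638.9, 104.4, 112.4]
orientation: [[-0.911, 0.411, 0.001], [0.411, 0.911, 0.0], [-0.001, 0.001, -1.0]]
wrist_force: [-1.2, -1.3, 5.2]
opening: 28.6
grasp_force: 59.6
tcp_pos: [638.9, 104.4, 112.4]
orientation: [[-0.911, 0.411, 0.001], [0.411, 0.911, 0.0], [-0.001, 0.0, -1.0]]
wrist_force: [-1.6, -1.5, 6.1]
opening: 28.0
grasp_force: 59.6
tool d [ 0.6 -0.8  1.4] tcp [638.9 104.4 112.4] yaw(y axis) 65.7 t 6.1
```

View pics/g1.png

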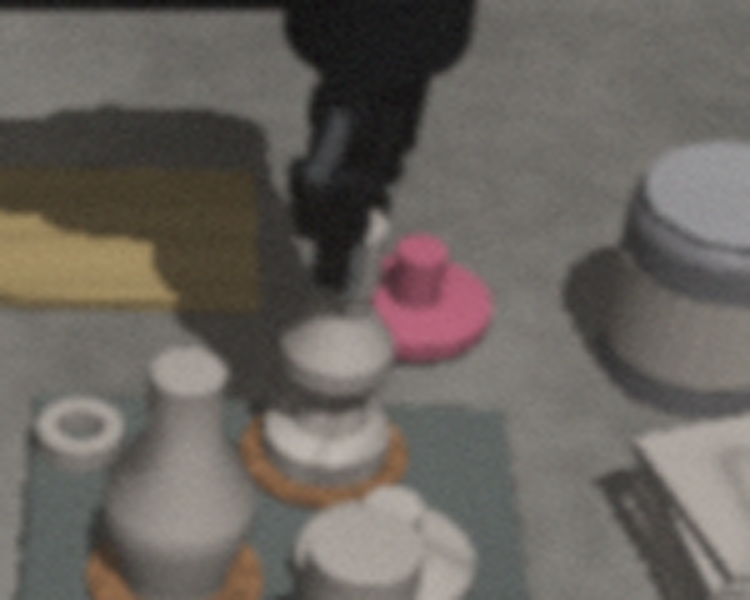

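The pads hold the baluster's cylindrical neck at about (340,260), opening 28 and grip 60 N. Lift and carry.

To row units: -30 mm is -0.6, -40 mm is -0.8.

```bash
python3 -m jog '[[0,0,0,-0.2,0],[0,0,0,-0.6,0],[0,0,0,-0.8,0],[0,0,0,-0.8,0],[0,0,0,-0.6,0]]'; python3 -m jog '[[0,0,0,0,0],[0,0,0,0,0],[0,0,0,0,0]]'|tail -6;python3 - <<'E'
from h import *
goto([560,302,260])
E
```

```text
clock: 6.65
tcp_pos: [638.5, 104.8, 264.1]
orientation: [[-0.912, 0.411, 0.001], [0.411, 0.912, 0.0], [-0.001, 0.001, -1.0]]
wrist_force: [0.7, 0.2, -5.1]
opening: 28.1
grasp_force: 60.3
clock: 6.95
tcp_pos: [637.4, 104.7, 259.2]
orientation: [[-0.912, 0.411, -0.004], [0.411, 0.912, -0.001], [0.003, -0.002, -1.0]]
wrist_force: [-0.3, -1.0, -5.8]
opening: 28.4
grasp_force: 60.3
tool d [151.7 148.   -0.7] tcp [637.4 104.7 259.2] yaw(y axis) 65.7 t 6.95
```

```bash
python3 -m jog '[[0,0.16,0.16,0,0],[0,0.4,0.4,0,0],[0,0.6,0.6,0,0],[0,0.6,0.6,0,0],[0,0.6,0.56,0,0]]'|tail -5; python3 -m jog '[[0,0.4,0.4,0,0],[0,0.28,0.24,0,0],[0,0,0,0,0],[0,0,0,0,0]]'|tail -5; python3 -m jog '[[0,0,0,0.6,0],[0,0,0,0.8,0],[0,0,0,0.8,0],[0,0,0,0.5,0],[0,0,0,0.2,0]]'|tail -5;python3 -m jog '[[0,0,0,0,0],[0,0,0,0,0]]'|tail -5; python3 - <<'E'
from h import *
goto([560,302,99])
E
```

```text
tcp_pos: [576.8, 261.4, 260.2]
orientation: [[-0.912, 0.411, -0.002], [0.411, 0.912, -0.0], [0.002, -0.001, -1.0]]
wrist_force: [0.3, -0.1, -4.6]
opening: 28.3
grasp_force: 60.3
tcp_pos: [559.9, 302.6, 260.5]
orientation: [[-0.912, 0.41, -0.001], [0.41, 0.912, -0.001], [0.001, -0.002, -1.0]]
wrist_force: [-0.4, -0.6, -4.7]
opening: 28.3
grasp_force: 60.3
tcp_pos: [559.4, 299.8, 113.1]
orientation: [[-0.911, 0.413, -0.004], [0.413, 0.911, -0.004], [0.002, -0.005, -1.0]]
wrist_force: [-0.6, 0.7, -5.0]
opening: 28.3
grasp_force: 60.3
tcp_pos: [561.9, 302.0, 118.2]
orientation: [[-0.911, 0.412, 0.002], [0.412, 0.911, 0.001], [-0.001, 0.002, -1.0]]
wrist_force: [0.7, 0.4, -4.7]
opening: 28.6
grasp_force: 60.4
tool d [ 1.7 -0.8 19.2] tcp [561.9 302.  118.2] yaw(y axis) 65.7 t 8.55
```

```bash
python3 -m jog '[[0,0,0,0.2,0],[0,0,0,0.1,0],[0,0,0,0.04,0],[0,0,0,0,0],[0,0,0,0,0]]'; python3 -m jog '[[0,0,0,0.02,0],[0,0,0,0,0]]'; python3 -m jog '[[0,0,0,0.02,0],[0,0,0,0,0]]'
```

```text
clock: 9.05
tcp_pos: [560.9, 302.1, 99.8]
orientation: [[-0.912, 0.411, 0.0], [0.411, 0.912, 0.0], [-0.0, 0.0, -1.0]]
wrist_force: [-0.2, 0.1, -4.8]
opening: 28.3
grasp_force: 60.3
clock: 9.25
tcp_pos: [560.9, 302.1, 98.7]
orientation: [[-0.912, 0.411, 0.0], [0.411, 0.912, 0.0], [-0.0, 0.0, -1.0]]
wrist_force: [1.2, -0.5, -4.7]
opening: 28.2
grasp_force: 60.3
clock: 9.45
tcp_pos: [561.3, 302.1, 98.5]
orientation: [[-0.911, 0.411, 0.001], [0.411, 0.911, 0.001], [-0.001, 0.001, -1.0]]
wrist_force: [-1.8, -1.2, 3.1]
opening: 27.9
grasp_force: 61.1
```

To row units: -5 mm is -0.1, -10 mm is -0.2.

```bash
python3 -m jog '[[60,0,0,0,0],[60,0,0,0,0],[60,0,0,0,0],[60,0,0,-0.1,0],[60,0,0,-0.2,0]]'|tail -5; python3 -m jog '[[60,0,0,-0.6,0],[60,0,0,-0.8,0],[60,0,0,-0.8,0],[60,0,0,0,0]]'|tail -5;  python3 - <<'E'
from h import *
goto([562.3,17,220])
E
```

```text
tcp_pos: [560.4, 301.9, 112.5]
orientation: [[-0.912, 0.411, -0.001], [0.411, 0.912, -0.001], [0.001, -0.001, -1.0]]
wrist_force: [-0.1, -0.6, -1.0]
opening: 60.3
grasp_force: 0.0
tcp_pos: [563.6, 303.2, 230.1]
orientation: [[-0.911, 0.412, 0.009], [0.412, 0.911, 0.006], [-0.005, 0.009, -1.0]]
wrist_force: [0.7, 0.2, 0.0]
opening: 59.8
grasp_force: 0.0
tool d [-116.6 -261.5    8.5] tcp [563.6 303.2 230.1] yaw(y axis) 65.7 t 10.35
```

To row units: -38 mm is -0.76, -17 mm is -0.34.

```bash
python3 -m jog '[[65,-0.34,-0.76,0,0],[65,-0.34,-0.76,0,0],[65,-0.34,-0.76,0,0],[65,-0.34,-0.76,0,0],[65,-0.34,-0.76,0,0]]'|tail -5; python3 -m jog '[[65,-0.34,-0.76,0,0],[65,-0.28,-0.64,0,0],[65,0,0,0,0],[65,0,0,0,0],[65,0,0,0,0]]'|tail -5;  python3 - <<'E'
from h import *
goto([562.3,17,98])
E
```

```text
tcp_pos: [560.1, 92.2, 223.3]
orientation: [[-0.912, 0.411, 0.001], [0.411, 0.912, 0.001], [-0.001, 0.001, -1.0]]
wrist_force: [1.2, 0.2, 0.8]
opening: 65.3
grasp_force: 0.0
tcp_pos: [559.7, 18.8, 222.8]
orientation: [[-0.912, 0.41, 0.0], [0.41, 0.912, 0.001], [0.0, 0.001, -1.0]]
wrist_force: [-0.6, 0.4, -0.2]
opening: 64.7
grasp_force: 0.0
tool d [ -3.1  -0.6 124.8] tcp [559.7  18.8 222.8] yaw(y axis) 65.8 t 11.35
```

To row units: 35 mm is 0.7, 30 mm is 0.6.

```bash
python3 -m jog '[[65,-0.06,0,0.6,0],[65,0,0,0.7,0],[65,0,0,0.6,0],[65,0,0,0.4,0],[65,0,0,0.18,0]]'|tail -5; python3 -m jog '[[65,0,0,0,0],[65,0,0,0,0]]'|tail -5;  python3 - <<'E'
from h import *
goto([562.3,17,98])
E
```

```text
tcp_pos: [561.1, 17.7, 96.5]
orientation: [[-0.913, 0.409, -0.003], [0.409, 0.913, -0.0], [0.003, -0.002, -1.0]]
wrist_force: [-0.1, 0.0, -0.2]
opening: 64.8
grasp_force: 0.0
tcp_pos: [563.1, 16.8, 99.6]
orientation: [[-0.912, 0.41, 0.001], [0.41, 0.912, 0.0], [-0.001, 0.001, -1.0]]
wrist_force: [0.5, 0.3, 0.3]
opening: 65.0
grasp_force: 0.0
tool d [ 0.8 -0.1  1.6] tcp [563.1  16.8  99.6] yaw(y axis) 65.8 t 12.05
```

To row units: 1 mm is 0.02.

```bash
python3 -m jog '[[0,0,0,0.02,0],[0,0,0,0,0],[0,0,0,0,0],[0,0,0,0,0],[0,0,0,0,0]]'; python3 -m jog '[[0,0,0,0,0],[0,0,0,0,0]]'
```

```text
clock: 12.55
tcp_pos: [563.0, 16.2, 98.8]
orientation: [[-0.912, 0.411, 0.002], [0.411, 0.912, 0.0], [-0.001, 0.001, -1.0]]
wrist_force: [-1.3, 0.1, 5.8]
opening: 30.1
grasp_force: 59.5
clock: 12.75
tcp_pos: [563.0, 16.2, 98.8]
orientation: [[-0.912, 0.411, 0.001], [0.411, 0.912, 0.001], [-0.001, 0.001, -1.0]]
wrist_force: [-1.1, 0.5, 6.1]
opening: 30.6
grasp_force: 59.5
```

```bash
python3 -m jog '[[0,0,0,-0.2,0],[0,0,0,-0.6,0],[0,0,0,-0.8,0],[0,0,0,-0.8,0],[0,0,0,-0.7,0]]'|tail -5; python3 -m jog '[[0,0,0,0,0],[0,0,0,0,0],[0,0,0,0,0]]'|tail -5;python3 - <<'E'
from h import *
goto([470,305,250])
E
```

```text
tcp_pos: [561.9, 15.8, 254.8]
orientation: [[-0.911, 0.412, 0.0], [0.412, 0.911, -0.0], [-0.0, -0.0, -1.0]]
wrist_force: [0.9, 1.0, -5.1]
opening: 30.0
grasp_force: 60.7
tcp_pos: [561.2, 16.1, 250.8]
orientation: [[-0.912, 0.411, -0.003], [0.411, 0.912, -0.001], [0.003, -0.002, -1.0]]
wrist_force: [-0.0, -0.3, -6.6]
opening: 30.4
grasp_force: 60.7
tool d [202.  225.8   0.9] tcp [561.2  16.1 250.8] yaw(y axis) 65.7 t 13.55
```

```bash
python3 -m jog '[[0,0.16,0.18,0,0],[0,0.36,0.4,0,0],[0,0.54,0.6,0,0],[0,0.58,0.66,0,0],[0,0.58,0.66,0,0]]'|tail -5; python3 -m jog '[[0,0.58,0.66,0,0],[0,0.54,0.6,0,0],[0,0.4,0.44,0,0],[0,0.26,0.28,0,0],[0,0,0,0,0]]'|tail -5; python3 -m jog '[[0,0,0,0,0],[0,0,0,0.8,0],[0,0,0,1,0],[0,0,0,0.8,0],[0,0,0,0.4,0]]'|tail -5;python3 -m jog '[[0,0,0,0,0],[0,0,0,0,0],[0,0,0,0,0]]'|tail -5; python3 - <<'E'
from h import *
goto([470,305,86])
E
```

```text
tcp_pos: [510.9, 177.7, 251.5]
orientation: [[-0.912, 0.411, -0.002], [0.411, 0.912, -0.001], [0.001, -0.001, -1.0]]
wrist_force: [1.5, 1.2, -6.1]
opening: 30.1
grasp_force: 60.7
tcp_pos: [469.0, 306.8, 250.9]
orientation: [[-0.914, 0.406, -0.003], [0.406, 0.914, -0.0], [0.003, -0.002, -1.0]]
wrist_force: [-0.3, 0.2, -5.3]
opening: 30.3
grasp_force: 60.7
tcp_pos: [470.2, 299.9, 98.2]
orientation: [[-0.911, 0.413, -0.005], [0.413, 0.911, -0.004], [0.002, -0.006, -1.0]]
wrist_force: [-0.5, -1.0, -4.7]
opening: 30.0
grasp_force: 60.8
tcp_pos: [473.4, 303.0, 104.5]
orientation: [[-0.911, 0.412, 0.002], [0.412, 0.911, 0.002], [-0.001, 0.002, -1.0]]
wrist_force: [1.5, 0.2, -4.8]
opening: 30.3
grasp_force: 61.0
tool d [ 4.   0.4 18.5] tcp [473.4 303.  104.5] yaw(y axis) 65.7 t 15.35
```

```bash
python3 -m jog '[[0,0.06,0,0.2,0],[0,0,0,0.1,0],[0,0,0,0.06,0],[0,0,0,0,0],[0,0,0,0,0]]'|tail -5; python3 -m jog '[[0,0,0,0.02,0],[0,0,0,0,0]]'|tail -5; python3 -m jog '[[0,0,0,0.02,0],[0,0,0,0,0]]'|tail -5
```

```text
tcp_pos: [469.6, 304.0, 84.8]
orientation: [[-0.912, 0.411, 0.0], [0.411, 0.912, 0.0], [-0.0, 0.0, -1.0]]
wrist_force: [-0.9, 0.7, -2.4]
opening: 30.1
grasp_force: 61.3
tcp_pos: [470.0, 304.0, 84.8]
orientation: [[-0.911, 0.411, 0.001], [0.411, 0.911, 0.001], [-0.0, 0.001, -1.0]]
wrist_force: [-2.1, -2.3, 6.1]
opening: 30.2
grasp_force: 62.2
tcp_pos: [470.3, 304.2, 84.8]
orientation: [[-0.911, 0.411, 0.002], [0.411, 0.911, 0.001], [-0.001, 0.002, -1.0]]
wrist_force: [-4.5, -3.7, 15.0]
opening: 30.0
grasp_force: 63.1
```

```bash
python3 -m jog '[[60,0,0,-0.02,0],[60,0,0,0,0],[60,0,0,0,0],[60,0,0,-0.1,0],[60,0,0,-0.2,0]]'|tail -5; python3 -m jog '[[60,0,0,-0.6,0],[60,0,0,-0.8,0],[60,0,0,-0.9,0],[60,0,0,0,0]]'|tail -5;  python3 - <<'E'
from h import *
goto([626.5,-79,215])
E
```

```text
tcp_pos: [469.0, 303.5, 98.4]
orientation: [[-0.912, 0.411, -0.001], [0.411, 0.912, -0.001], [0.001, -0.001, -1.0]]
wrist_force: [0.2, -0.0, 0.6]
opening: 59.8
grasp_force: 0.0
tcp_pos: [472.3, 305.5, 221.0]
orientation: [[-0.911, 0.412, 0.008], [0.412, 0.911, 0.007], [-0.005, 0.01, -1.0]]
wrist_force: [0.4, 0.8, -0.3]
opening: 60.0
grasp_force: 0.0
tool d [-298.8 -287.     4.7] tcp [472.3 305.5 221. ] yaw(y axis) 65.7 t 17.15
```

To row units: -30 mm is -0.6, -29 mm is -0.58.

```bash
python3 -m jog '[[80,-0.6,-0.56,0,0],[80,-0.6,-0.58,0,0],[80,-0.6,-0.58,0,0],[80,-0.6,-0.58,0,0],[80,-0.6,-0.58,0,0]]'|tail -5; python3 -m jog '[[80,-0.6,-0.58,0,0],[80,-0.6,-0.58,0,0],[80,-0.6,-0.58,0,0],[80,-0.6,-0.58,0,0],[80,-0.6,-0.58,0,0]]'|tail -5; python3 -m jog '[[80,0,0,0,0],[80,0,0,0,0],[80,0,0,0,0]]'|tail -5;  python3 - <<'E'
from h import *
goto([626.5,-79,86]);print(bot.observe()["joint_pos"].round(0))
E
```

```text
tcp_pos: [547.4, 109.2, 214.3]
orientation: [[-0.912, 0.411, 0.001], [0.411, 0.912, 0.0], [-0.001, 0.001, -1.0]]
wrist_force: [0.9, 0.5, -0.4]
opening: 80.1
grasp_force: 0.0
tcp_pos: [624.6, -84.5, 214.2]
orientation: [[-0.912, 0.411, 0.001], [0.411, 0.912, 0.0], [-0.001, 0.0, -1.0]]
wrist_force: [0.0, 0.6, -0.6]
opening: 80.1
grasp_force: 0.0
tcp_pos: [624.0, -81.8, 213.7]
orientation: [[-0.912, 0.41, -0.0], [0.41, 0.912, 0.001], [0.0, 0.001, -1.0]]
wrist_force: [-0.5, -0.0, -0.1]
opening: 79.8
grasp_force: 0.0
tool d [ -1.2   3.5 127.7] tcp [624.  -81.8 213.7] yaw(y axis) 65.8 t 18.45
[-20.  18.  30.  87.  -9.  78.  76.]
```

To row units: 35 mm is 0.7, 30 mm is 0.6.

```bash
python3 -m jog '[[80,-0.02,0.08,0.6,0],[80,0,0,0.7,0],[80,0,0,0.6,0],[80,0,0,0.4,0],[80,0,0,0.24,0]]'|tail -5; python3 -m jog '[[80,0,0,0,0],[80,0,0,0,0]]'|tail -5;  python3 - <<'E'
from h import *
goto([626.5,-79,86])
E
```

```text
tcp_pos: [625.7, -77.7, 85.0]
orientation: [[-0.913, 0.409, -0.002], [0.409, 0.913, 0.001], [0.002, -0.0, -1.0]]
wrist_force: [-0.4, -0.1, -0.4]
opening: 80.4
grasp_force: 0.0
tcp_pos: [627.2, -79.2, 87.6]
orientation: [[-0.912, 0.411, 0.001], [0.411, 0.912, 0.0], [-0.001, 0.001, -1.0]]
wrist_force: [0.6, 0.1, 0.1]
opening: 79.6
grasp_force: 0.0
tool d [ 0.7 -0.1  1.6] tcp [627.2 -79.2  87.6] yaw(y axis) 65.8 t 19.15
```

To row units: -40 mm is -0.8, -35 mm is -0.7.

```bash
python3 -m jog '[[0,0,0,0,0],[0,0,0,0,0],[0,0,0,0,0],[0,0,0,0,0],[0,0,0,0,0]]'|tail -5; python3 -m jog '[[0,0,0,0,0],[0,0,0,0,0]]'|tail -5;  python3 -m jog '[[0,0,0,-0.2,0],[0,0,0,-0.6,0],[0,0,0,-0.8,0],[0,0,0,-0.8,0],[0,0,0,-0.7,0]]'|tail -5; python3 -m jog '[[0,0,0,0,0],[0,0,0,0,0],[0,0,0,0,0]]'|tail -5;python3 - <<'E'
from h import *
goto([380,308,240])
E
```

```text
tcp_pos: [627.2, -79.9, 88.0]
orientation: [[-0.912, 0.411, 0.002], [0.411, 0.912, 0.0], [-0.001, 0.001, -1.0]]
wrist_force: [-2.6, 0.5, 5.8]
opening: 44.3
grasp_force: 61.2
tcp_pos: [627.3, -79.9, 88.0]
orientation: [[-0.912, 0.411, 0.002], [0.411, 0.912, 0.0], [-0.001, 0.001, -1.0]]
wrist_force: [-2.1, -0.7, 7.2]
opening: 44.2
grasp_force: 61.2
tcp_pos: [626.1, -79.9, 243.6]
orientation: [[-0.911, 0.412, -0.0], [0.412, 0.911, -0.0], [0.0, -0.0, -1.0]]
wrist_force: [1.9, -0.4, -6.5]
opening: 44.2
grasp_force: 63.4
tcp_pos: [625.4, -79.5, 239.4]
orientation: [[-0.912, 0.411, -0.004], [0.411, 0.912, 0.0], [0.003, -0.001, -1.0]]
wrist_force: [1.0, -0.2, -7.4]
opening: 43.8
grasp_force: 63.3
tool d [3.830e+02 2.523e+02 3.000e-01] tcp [625.4 -79.5 239.4] yaw(y axis) 65.7 t 20.65
```

```bash
python3 -m jog '[[0,0.2,0.14,0,0],[0,0.5,0.32,0,0],[0,0.66,0.44,0,0],[0,0.66,0.44,0,0],[0,0.66,0.44,0,0]]'|tail -5; python3 -m jog '[[0,0.66,0.44,0,0],[0,0.66,0.44,0,0],[0,0.66,0.44,0,0],[0,0.66,0.44,0,0],[0,0.66,0.44,0,0]]'|tail -5; python3 -m jog '[[0,0.66,0.44,0,0],[0,0.5,0.32,0,0],[0,0.36,0.2,0,0],[0,0.16,0.1,0,0],[0,0,0,0,0]]'|tail -5;python3 -m jog '[[0,0,0,0,0],[0,0,0,0,0]]'|tail -5; python3 - <<'E'
from h import *
goto([380,308,74])
E
```

```text
tcp_pos: [538.9, 58.3, 240.3]
orientation: [[-0.912, 0.411, -0.002], [0.411, 0.912, -0.0], [0.002, -0.001, -1.0]]
wrist_force: [0.2, 1.0, -6.8]
opening: 44.1
grasp_force: 63.4
tcp_pos: [433.6, 225.8, 240.6]
orientation: [[-0.912, 0.411, -0.001], [0.411, 0.912, -0.001], [0.001, -0.001, -1.0]]
wrist_force: [-0.3, 0.8, -6.6]
opening: 44.3
grasp_force: 63.4
tcp_pos: [379.8, 308.1, 240.9]
orientation: [[-0.913, 0.409, -0.001], [0.409, 0.913, -0.001], [0.0, -0.001, -1.0]]
wrist_force: [-0.6, -0.3, -6.2]
opening: 44.4
grasp_force: 63.4
tcp_pos: [382.0, 306.1, 241.5]
orientation: [[-0.911, 0.413, 0.0], [0.413, 0.911, -0.001], [-0.0, -0.0, -1.0]]
wrist_force: [-0.0, -0.5, -6.4]
opening: 44.1
grasp_force: 63.4
tool d [  2.7   1.  167.5] tcp [382.  306.1 241.5] yaw(y axis) 65.6 t 22.35
```

To row units: 40 mm is 0.8, 30 mm is 0.6.

```bash
python3 -m jog '[[0,0.04,0.02,0.6,0],[0,0,0,0.8,0],[0,0,0,0.8,0],[0,0,0,0.6,0],[0,0,0,0.3,0]]'|tail -5;python3 -m jog '[[0,0,0,0.16,0],[0,0,0,0,0],[0,0,0,0,0],[0,0,0,0,0]]'|tail -5; python3 -m jog '[[0,0,0,0.02,0],[0,0,0,0,0]]'|tail -5
```

```text
tcp_pos: [379.2, 306.8, 83.7]
orientation: [[-0.911, 0.413, -0.003], [0.413, 0.911, -0.003], [0.001, -0.004, -1.0]]
wrist_force: [-1.1, -0.5, -5.9]
opening: 44.1
grasp_force: 63.4
tcp_pos: [380.6, 309.7, 79.9]
orientation: [[-0.911, 0.412, 0.001], [0.412, 0.911, 0.002], [-0.001, 0.002, -1.0]]
wrist_force: [0.8, -0.0, -6.2]
opening: 44.3
grasp_force: 63.5
tcp_pos: [379.9, 309.4, 78.1]
orientation: [[-0.912, 0.411, 0.001], [0.411, 0.912, 0.001], [-0.0, 0.001, -1.0]]
wrist_force: [-0.4, -0.3, -5.8]
opening: 44.1
grasp_force: 63.5
```

Units first: shifts go in shares of 50 mm and turns go in units of 10 degrees. So 2 mm is 0.04.

```bash
python3 -m jog '[[0,0,0,0.04,0],[0,0,0,0,0],[0,0,0,0,0]]'|tail -5; python3 -m jog '[[0,0,0,0.02,0],[0,0,0,0,0]]'|tail -5; python3 -m jog '[[0,0,0,0.02,0],[0,0,0,0,0]]'|tail -5
```

```text
tcp_pos: [379.7, 309.1, 75.5]
orientation: [[-0.912, 0.411, -0.0], [0.411, 0.912, -0.0], [0.0, -0.0, -1.0]]
wrist_force: [-0.2, -0.1, -6.9]
opening: 44.1
grasp_force: 63.5
tcp_pos: [379.7, 309.1, 74.5]
orientation: [[-0.912, 0.411, -0.0], [0.411, 0.912, -0.0], [0.0, -0.0, -1.0]]
wrist_force: [0.6, 0.7, -6.2]
opening: 44.3
grasp_force: 63.5
tcp_pos: [379.8, 309.3, 74.1]
orientation: [[-0.912, 0.411, 0.0], [0.411, 0.912, 0.0], [-0.0, 0.0, -1.0]]
wrist_force: [-1.7, -2.5, 1.0]
opening: 44.2
grasp_force: 64.2
```

```bash
python3 -m jog '[[70,0,0,0,0],[70,0,0,0,0],[70,0,0,0,0],[70,0,0,-0.1,0],[70,0,0,-0.2,0]]'|tail -5; python3 -m jog '[[60,0,0,-0.6,0],[60,0,0,-0.8,0],[60,0,0,-0.9,0],[60,0,0,0,0]]'|tail -5;  python3 - <<'E'
from h import *
goto([655,15,140])
E
```

```text
tcp_pos: [379.5, 308.9, 88.7]
orientation: [[-0.912, 0.411, -0.001], [0.411, 0.912, -0.001], [0.0, -0.001, -1.0]]
wrist_force: [-0.4, -0.7, 0.2]
opening: 70.4
grasp_force: 0.0
tcp_pos: [382.2, 311.4, 210.7]
orientation: [[-0.911, 0.411, 0.007], [0.411, 0.911, 0.008], [-0.003, 0.01, -1.0]]
wrist_force: [0.0, 0.7, -0.9]
opening: 59.9
grasp_force: 0.0
tool d [-370.3 -158.7   70.4] tcp [382.2 311.4 210.7] yaw(y axis) 65.7 t 25.05
```

```bash
python3 -m jog '[[60,-0.74,-0.32,0,0],[60,-0.74,-0.32,0,0],[60,-0.74,-0.32,0,0],[60,-0.74,-0.32,0,0],[60,-0.74,-0.32,0,0]]'|tail -5; python3 -m jog '[[60,-0.74,-0.32,0.2,0],[60,-0.74,-0.32,0.2,0],[60,-0.74,-0.32,0.2,0],[60,-0.74,-0.32,0.2,0],[60,-0.74,-0.32,0.2,0]]'|tail -5; python3 -m jog '[[60,0,0,0,0],[60,0,0,0,0]]'|tail -5;  python3 - <<'E'
from h import *
import cv2
goto([655,15,60])
print(proj("wrist",[655,15,75]))
a=bot.capture("side");b=bot.capture("wrist")
o=np.hstack([cv2.resize(a[60:300,120:400],(400,343)),cv2.resize(b,(400,343))])
cv2.imwrite("pics/mid.png",o[:,:,::-1])
E
```

```text
tcp_pos: [516.5, 158.9, 204.4]
orientation: [[-0.912, 0.411, 0.001], [0.411, 0.912, 0.001], [-0.001, 0.001, -1.0]]
wrist_force: [0.6, 0.3, 0.3]
opening: 60.2
grasp_force: 0.0
tcp_pos: [652.3, 10.1, 153.7]
orientation: [[-0.912, 0.411, 0.001], [0.411, 0.912, 0.0], [-0.001, 0.001, -1.0]]
wrist_force: [-0.1, 1.8, -0.7]
opening: 59.6
grasp_force: 0.0
tcp_pos: [651.3, 10.1, 153.3]
orientation: [[-0.911, 0.413, -0.001], [0.413, 0.911, -0.001], [0.001, -0.001, -1.0]]
wrist_force: [-0.7, 1.7, 0.0]
opening: 60.7
grasp_force: 0.0
tool d [-1.5  6.  93.3] tcp [651.3  10.1 153.3] yaw(y axis) 65.6 t 26.25
[263.31303511 189.15788943]
```

View pics/mid.png

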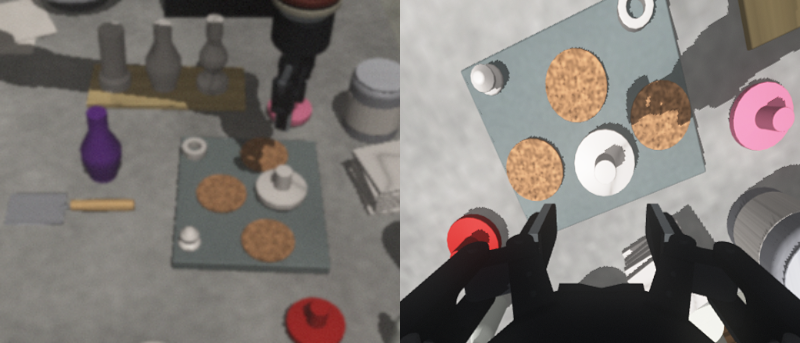

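All three pieces stand upright on the board, and the lid knob at wrist pixel (262,190) is where the model predicts (263,189).

To row units: 6 mm is 0.12, -2 mm is -0.04.

```bash
python3 -m jog '[[60,-0.04,0.12,0.6,0],[60,0,0,0.6,0],[60,0,0,0.6,0],[60,0,0,0.3,0],[60,0,0,0,0]]'|tail -5; python3 -m jog '[[60,0,0,0.24,0],[60,0,0,0.2,0],[60,0,0,0.1,0],[60,0,0,0,0],[60,0,0,0,0]]'|tail -5;  python3 - <<'E'
from h import *
goto([655,15,20])
E
```

```text
tcp_pos: [653.9, 17.0, 47.1]
orientation: [[-0.912, 0.41, -0.003], [0.41, 0.912, 0.0], [0.003, -0.001, -1.0]]
wrist_force: [-0.4, -0.4, -0.6]
opening: 60.0
grasp_force: 0.0
tcp_pos: [655.7, 15.7, 21.9]
orientation: [[-0.911, 0.411, 0.0], [0.411, 0.911, -0.0], [-0.0, 0.0, -1.0]]
wrist_force: [-0.1, -0.4, 0.2]
opening: 60.0
grasp_force: 0.0
tool d [ 0.3 -0.9  1.9] tcp [655.7  15.7  21.9] yaw(y axis) 65.7 t 27.35
```

Grip, then lift.

To row units: -40 mm is -0.8, -30 mm is -0.6.

```bash
python3 -m jog '[[0,0,0,0,0],[0,0,0,0,0],[0,0,0,0,0],[0,0,0,0,0],[0,0,0,0,0]]'|tail -5; python3 -m jog '[[0,0,0,0,0],[0,0,0,0,0]]'|tail -5;  python3 -m jog '[[0,0,0,-0.2,0],[0,0,0,-0.6,0],[0,0,0,-0.8,0],[0,0,0,-0.8,0],[0,0,0,-0.8,0]]'|tail -5; python3 -m jog '[[0,0,0,0,0],[0,0,0,0,0],[0,0,0,0,0]]'|tail -5;python3 - <<'E'
from h import *
import cv2
k=.64
goto([461.5,-337,180])
im=bot.capture("top")
cv2.imwrite("pics/jar.png",cv2.resize(im[170:270,340:440,::-1],(600,600),interpolation=cv2.INTER_CUBIC))
E
```

```text
tcp_pos: [655.8, 15.6, 22.2]
orientation: [[-0.911, 0.411, 0.001], [0.411, 0.911, 0.0], [-0.001, 0.0, -1.0]]
wrist_force: [-1.3, -0.4, 5.1]
opening: 24.4
grasp_force: 59.0
tcp_pos: [655.8, 15.7, 22.2]
orientation: [[-0.911, 0.411, 0.001], [0.411, 0.911, 0.0], [-0.001, 0.0, -1.0]]
wrist_force: [-1.1, -0.2, 6.2]
opening: 24.1
grasp_force: 59.0
tcp_pos: [654.9, 15.8, 183.2]
orientation: [[-0.911, 0.411, -0.001], [0.411, 0.911, -0.0], [0.001, -0.0, -1.0]]
wrist_force: [1.1, 1.0, -2.3]
opening: 23.7
grasp_force: 59.4
tcp_pos: [654.4, 16.0, 179.9]
orientation: [[-0.912, 0.411, -0.003], [0.411, 0.912, -0.0], [0.002, -0.001, -1.0]]
wrist_force: [0.1, 0.0, -3.2]
opening: 24.3
grasp_force: 59.4
tool d [  30.7 -401.1    0.5] tcp [654.4  16.  179.9] yaw(y axis) 65.7 t 28.85
```

View pics/jar.png

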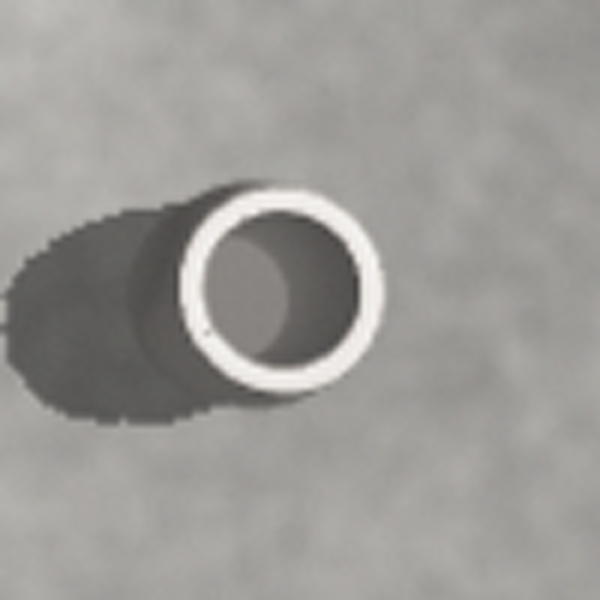

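The jar rim spans columns 180–385 and rows 187–394 of the crop, so its centre is (282.5,290.5).

```bash
python3 - <<'E'
from h import *
p=ray("top",386.7,218.0,105);print(p); goto([p[0]+.8,p[1]+.7,180])
E
python3 -m jog '[[0,0.02,-0.3,0,0],[0,0.04,-0.6,0,0],[0,0.06,-0.7,0,0],[0,0.06,-0.7,0,0],[0,0.06,-0.7,0,0]]'|tail -5;python3 -m jog '[[0,0.06,-0.7,0,0],[0,0.06,-0.7,0,0],[0,0.06,-0.7,0,0],[0,0.06,-0.7,0,0],[0,0.04,-0.7,0,0]]'|tail -5;python3 -m jog '[[0,0.04,-0.6,0,0],[0,0.02,-0.4,0,0],[0,0.02,-0.3,0,0],[0,0,0,0,0],[0,0,0,0,0]]'|tail -5
python3 - <<'E'
from h import *
p=ray("top",386.7,218.0,105);goto([p[0]+.8,p[1]+.7,101]);print(bot.observe()["joint_pos"].round(0))
E
```

```text
[ 462.09903011 -337.44977094  105.        ]
tool d [ 2.950e+01 -4.003e+02  4.000e-01] tcp [654.3  16.  179.6] yaw(y axis) 65.7 t 28.9
tcp_pos: [580.8, -118.3, 180.7]
orientation: [[-0.911, 0.412, -0.002], [0.412, 0.911, -0.0], [0.001, -0.001, -1.0]]
wrist_force: [-0.2, -0.3, -2.7]
opening: 23.8
grasp_force: 59.4
tcp_pos: [495.7, -271.6, 180.9]
orientation: [[-0.911, 0.412, -0.001], [0.412, 0.911, 0.0], [0.001, -0.0, -1.0]]
wrist_force: [1.7, -0.1, -2.2]
opening: 24.3
grasp_force: 59.4
tcp_pos: [467.0, -327.3, 181.1]
orientation: [[-0.911, 0.412, -0.001], [0.412, 0.911, 0.001], [0.001, 0.0, -1.0]]
wrist_force: [0.2, -0.2, -3.6]
opening: 23.6
grasp_force: 59.4
tool d [ -0.3 -10.3  80.1] tcp [ 467.  -327.3  181.1] yaw(y axis) 65.7 t 30.4
[ -2.  12.  38.  98.  -7.  72. 103.]
```

To row units: 10 mm is 0.2, 25 mm is 0.5.

```bash
python3 -m jog '[[0,0,-0.1,0,0],[0,0,-0.1,0.2,0],[0,0,0,0.5,0],[0,0,0,0.36,0],[0,0,0,0.2,0]]'|tail -5;python3 -m jog '[[0,0,0,0,0],[0,0,0,0,0],[0,0,0,0,0]]'|tail -5
python3 - <<'E'
from h import *
import cv2
p=ray("top",386.7,218.0,105);goto([p[0]+.8,p[1]+.7,101])
a=bot.capture("side");t=bot.observe()["tcp_pos"]
print(proj("side",[p[0],p[1],105]),proj("side",[t[0],t[1],t[2]-2]))
cv2.imwrite("pics/seat.png",cv2.resize(a[250:384,160:300],(627,600),interpolation=cv2.INTER_CUBIC)[:,:,::-1])
E
```

```text
tcp_pos: [462.8, -335.7, 116.4]
orientation: [[-0.912, 0.411, -0.002], [0.411, 0.912, 0.001], [0.003, -0.0, -1.0]]
wrist_force: [0.1, -0.2, -3.3]
opening: 24.2
grasp_force: 59.4
tcp_pos: [464.2, -336.9, 119.6]
orientation: [[-0.912, 0.411, 0.001], [0.411, 0.912, -0.001], [-0.001, -0.0, -1.0]]
wrist_force: [-0.4, -0.6, -2.5]
opening: 24.0
grasp_force: 59.4
tool d [ 1.3 -0.4 18.6] tcp [ 464.2 -336.9  119.6] yaw(y axis) 65.7 t 31.2
[224.3003926  320.36246443] [225.35744571 316.1170197 ]
```

View pics/seat.png

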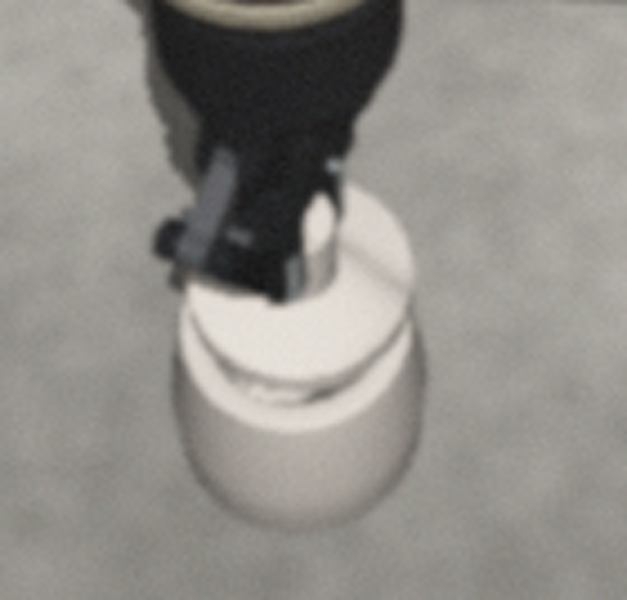

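The lid disc is centred at about column 300 and the jar rim at 296, so it is aligned to within 2 mm. Lower.

To row units: 4 mm is 0.08, 1 mm is 0.02.

```bash
python3 -m jog '[[0,0.02,0,0.12,0],[0,0,0,0.12,0],[0,0,0,0.08,0],[0,0,0,0,0],[0,0,0,0,0]]'|tail -5;python3 -m jog '[[0,0,0,0.04,0],[0,0,0,0,0],[0,0,0,0,0]]'|tail -5;python3 -m jog '[[0,0,0,0.02,0],[0,0,0,0,0]]'|tail -5;python3 -m jog '[[0,0,0,0.02,0],[0,0,0,0,0]]'|tail -5
```

```text
tcp_pos: [462.6, -336.0, 102.5]
orientation: [[-0.912, 0.411, -0.0], [0.411, 0.912, 0.0], [0.0, -0.0, -1.0]]
wrist_force: [-0.4, -0.0, -2.8]
opening: 24.1
grasp_force: 59.4
tcp_pos: [462.8, -336.1, 100.7]
orientation: [[-0.912, 0.411, 0.0], [0.411, 0.912, -0.0], [-0.0, -0.0, -1.0]]
wrist_force: [0.1, -0.2, -2.7]
opening: 24.5
grasp_force: 59.4
tcp_pos: [462.7, -336.1, 99.6]
orientation: [[-0.912, 0.411, -0.0], [0.411, 0.912, 0.0], [0.0, -0.0, -1.0]]
wrist_force: [0.0, 0.7, -2.5]
opening: 24.1
grasp_force: 59.4
tcp_pos: [462.9, -336.2, 99.0]
orientation: [[-0.911, 0.411, 0.0], [0.411, 0.911, -0.0], [-0.0, 0.0, -1.0]]
wrist_force: [-0.4, 0.3, 1.2]
opening: 24.1
grasp_force: 59.8
```

Contact came at z=99, as expected for a seated lid (99.2). Release and retreat, then go back for the pedestal.

```bash
python3 -m jog '[[50,0,0,0,0],[50,0,0,0,0],[50,0,0,0,0],[50,0,0,0,0],[50,0,0,-0.1,0]]'|tail -5; python3 -m jog '[[60,0,0,-0.4,0],[60,0,0,-0.6,0],[60,0,0,-0.8,0],[60,0,0,-0.8,0],[60,0,0,0,0]]'|tail -5;  python3 - <<'E'
from h import *
import cv2
goto([379.8,309.3,220])
a=bot.capture("side")
cv2.imwrite("pics/seat2.png",cv2.resize(a[60:384,100:350],(463,600),interpolation=cv2.INTER_CUBIC)[:,:,::-1])
E
```

```text
tcp_pos: [462.4, -335.8, 103.3]
orientation: [[-0.912, 0.411, -0.001], [0.411, 0.912, 0.0], [0.001, -0.0, -1.0]]
wrist_force: [-0.4, -0.1, -0.5]
opening: 50.0
grasp_force: 0.0
tcp_pos: [464.7, -338.0, 239.6]
orientation: [[-0.911, 0.412, 0.008], [0.412, 0.911, -0.004], [-0.009, -0.0, -1.0]]
wrist_force: [-1.0, -0.4, -1.4]
opening: 59.9
grasp_force: 0.0
tool d [344.  554.9  16.6] tcp [ 464.7 -338.   239.6] yaw(y axis) 65.7 t 33.45
```

View pics/seat2.png

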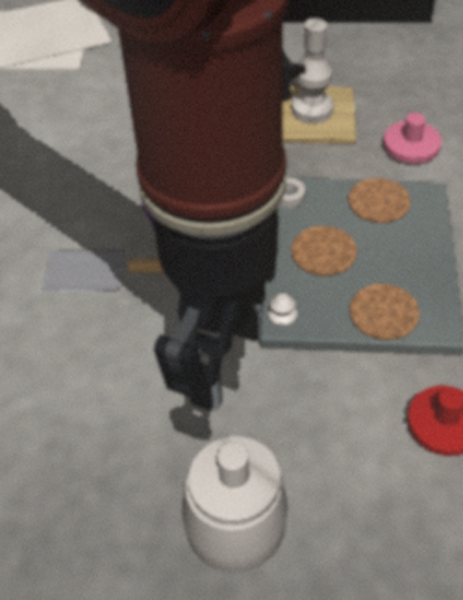

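The lid sits flat on the jar at (233,490). Return to the pedestal via a safe arc, then regrasp at the release pose (379.8, 309.3, 74).

```bash
python3 -m jog '[[70,0.14,0.76,0,0],[70,0.14,0.76,0,0],[70,0.14,0.76,0,0],[70,0.14,0.76,0,0],[70,0.14,0.76,0,0]]'|tail -5; python3 -m jog '[[70,0.16,0.76,0,0],[70,0.16,0.76,0,0],[70,0.16,0.76,0,0],[70,0.16,0.76,0,0],[70,0.62,0.48,0,0]]'|tail -5; python3 -m jog '[[70,0.62,0.48,0,0],[70,0.62,0.48,0,0],[70,0.62,0.48,0,0],[70,0.62,0.48,0,0],[70,0.62,0.48,0,0]]'|tail -5;python3 -m jog '[[70,0.62,0.48,0,0],[70,0.62,0.48,0,0],[70,0.58,0.44,0,0],[70,0,0,0,0],[70,0,0,0,0]]'|tail -5; python3 - <<'E'
from h import *
goto([379.8,309.3,74])
E
```

```text
tcp_pos: [508.6, -146.8, 232.9]
orientation: [[-0.911, 0.411, -0.001], [0.411, 0.911, 0.0], [0.001, -0.0, -1.0]]
wrist_force: [0.7, 0.3, 0.3]
opening: 70.3
grasp_force: 0.0
tcp_pos: [524.6, 40.1, 232.2]
orientation: [[-0.912, 0.41, -0.001], [0.41, 0.912, -0.001], [0.001, -0.001, -1.0]]
wrist_force: [-1.2, 0.4, 1.0]
opening: 70.1
grasp_force: 0.0
tcp_pos: [430.6, 212.0, 232.9]
orientation: [[-0.912, 0.411, -0.001], [0.411, 0.912, -0.001], [0.001, -0.001, -1.0]]
wrist_force: [0.4, 0.9, -0.6]
opening: 69.9
grasp_force: 0.0
tcp_pos: [377.2, 312.3, 232.7]
orientation: [[-0.912, 0.41, -0.001], [0.41, 0.912, -0.001], [0.0, -0.002, -1.0]]
wrist_force: [0.4, -0.1, 0.5]
opening: 70.1
grasp_force: 0.0
tool d [ -3.6  -1.4 158.8] tcp [377.2 312.3 232.7] yaw(y axis) 65.8 t 35.5
```

To row units: 40 mm is 0.8, 35 mm is 0.7.

```bash
python3 -m jog '[[70,-0.06,-0.04,0.7,0],[70,0,0,0.8,0],[70,0,0,0.7,0],[70,0,0,0.5,0],[70,0,0,0.3,0]]'|tail -5;python3 -m jog '[[70,0,0,0.16,0],[70,0,0,0,0],[70,0,0,0,0],[70,0,0,0,0]]'|tail -5; python3 - <<'E'
from h import *
goto([379.8,309.3,74])
E
```

```text
tcp_pos: [379.5, 306.5, 81.0]
orientation: [[-0.911, 0.413, -0.002], [0.413, 0.911, -0.003], [0.001, -0.003, -1.0]]
wrist_force: [-0.6, -1.2, -0.3]
opening: 69.7
grasp_force: 0.0
tcp_pos: [380.4, 309.4, 76.6]
orientation: [[-0.911, 0.412, 0.001], [0.412, 0.911, 0.001], [-0.001, 0.001, -1.0]]
wrist_force: [0.9, -0.5, -0.4]
opening: 70.0
grasp_force: 0.0
tool d [ 0.5 -0.4  2.6] tcp [380.4 309.4  76.6] yaw(y axis) 65.7 t 36.4
```

To row units: 2 mm is 0.04.

```bash
python3 -m jog '[[70,0,0,0.04,0],[70,0,0,0,0]]'|tail -5; python3 -m jog '[[0,0,0,0,0],[0,0,0,0,0],[0,0,0,0,0],[0,0,0,0,0],[0,0,0,0,0]]'|tail -5; python3 -m jog '[[0,0,0,0,0],[0,0,0,0,0]]'|tail -5;  python3 -m jog '[[0,0,0,-0.2,0],[0,0,0,-0.6,0],[0,0,0,-0.9,0],[0,0,0,-0.9,0],[0,0,0,-0.8,0]]'|tail -5; python3 -m jog '[[0,0,0,0,0],[0,0,0,0,0],[0,0,0,0,0]]'|tail -5;python3 - <<'E'
from h import *
goto([627.3,-79.9,240])
E
```

```text
tcp_pos: [379.8, 309.3, 73.9]
orientation: [[-0.912, 0.411, 0.0], [0.411, 0.912, 0.0], [-0.0, 0.0, -1.0]]
wrist_force: [0.8, -0.2, -0.1]
opening: 69.9
grasp_force: 0.0
tcp_pos: [379.8, 309.3, 74.2]
orientation: [[-0.912, 0.411, 0.0], [0.411, 0.912, 0.0], [-0.0, 0.0, -1.0]]
wrist_force: [-2.1, -1.9, 5.0]
opening: 44.4
grasp_force: 61.3
tcp_pos: [379.8, 309.3, 74.2]
orientation: [[-0.912, 0.411, 0.0], [0.411, 0.912, 0.0], [-0.0, 0.0, -1.0]]
wrist_force: [-1.6, -1.1, 4.8]
opening: 44.1
grasp_force: 61.3
tcp_pos: [379.3, 308.7, 245.7]
orientation: [[-0.912, 0.411, -0.0], [0.411, 0.912, -0.0], [0.0, -0.0, -1.0]]
wrist_force: [1.1, 0.6, -6.8]
opening: 44.5
grasp_force: 63.7
tcp_pos: [378.8, 308.3, 241.6]
orientation: [[-0.912, 0.411, -0.002], [0.411, 0.912, -0.003], [0.001, -0.003, -1.0]]
wrist_force: [-1.0, -0.5, -6.5]
opening: 43.8
grasp_force: 63.6
tool d [-386.1 -251.6    2. ] tcp [378.8 308.3 241.6] yaw(y axis) 65.7 t 38.1
```

To row units: -33 mm is -0.66, -25 mm is -0.5.

```bash
python3 -m jog '[[0,-0.2,-0.14,0,0],[0,-0.5,-0.32,0,0],[0,-0.66,-0.44,0,0],[0,-0.66,-0.44,0,0],[0,-0.66,-0.44,0,0]]'|tail -5; python3 -m jog '[[0,-0.66,-0.44,0,0],[0,-0.66,-0.44,0,0],[0,-0.66,-0.44,0,0],[0,-0.66,-0.44,0,0],[0,-0.66,-0.44,0,0]]'|tail -5; python3 -m jog '[[0,-0.66,-0.44,0,0],[0,-0.5,-0.28,0,0],[0,-0.36,-0.2,0,0],[0,-0.2,-0.12,0,0],[0,0,0,0,0]]'|tail -5;python3 -m jog '[[0,0,0,0,0],[0,0,0,0,0],[0,0,0,0,0]]'|tail -5; python3 - <<'E'
from h import *
goto([627.3,-79.9,88])
E
```

```text
tcp_pos: [465.6, 170.1, 242.4]
orientation: [[-0.911, 0.412, -0.002], [0.412, 0.911, -0.001], [0.001, -0.002, -1.0]]
wrist_force: [0.6, 0.9, -5.7]
opening: 44.4
grasp_force: 63.6
tcp_pos: [570.3, 2.0, 242.3]
orientation: [[-0.911, 0.412, -0.002], [0.412, 0.911, -0.001], [0.002, -0.002, -1.0]]
wrist_force: [0.7, 0.8, -6.0]
opening: 43.7
grasp_force: 63.7
tcp_pos: [627.1, -80.3, 242.3]
orientation: [[-0.91, 0.414, -0.002], [0.414, 0.91, -0.001], [0.001, -0.002, -1.0]]
wrist_force: [-0.4, -0.2, -6.4]
opening: 43.9
grasp_force: 63.6
tcp_pos: [627.1, -76.7, 243.7]
orientation: [[-0.912, 0.41, -0.0], [0.41, 0.912, 0.001], [0.0, 0.001, -1.0]]
wrist_force: [-0.3, -0.2, -6.1]
opening: 44.2
grasp_force: 63.6
tool d [ -1.5  -2.9 155.7] tcp [627.1 -76.7 243.7] yaw(y axis) 65.8 t 39.9
```

```bash
python3 -m jog '[[0,-0.02,-0.06,0.6,0],[0,0,0,0.8,0],[0,0,0,0.8,0],[0,0,0,0.5,0],[0,0,0,0.24,0]]'|tail -5;python3 -m jog '[[0,0,0,0.08,0],[0,0,0,0,0],[0,0,0,0,0],[0,0,0,0,0]]'|tail -5; python3 - <<'E'
from h import *
goto([627.3,-79.9,88])
E
```

```text
tcp_pos: [625.4, -80.0, 94.0]
orientation: [[-0.912, 0.41, -0.004], [0.41, 0.912, 0.0], [0.004, -0.001, -1.0]]
wrist_force: [-0.4, 0.1, -5.3]
opening: 44.1
grasp_force: 63.6
tcp_pos: [628.1, -81.2, 94.2]
orientation: [[-0.912, 0.411, 0.002], [0.411, 0.912, 0.0], [-0.002, 0.001, -1.0]]
wrist_force: [-0.3, 0.5, -5.9]
opening: 44.2
grasp_force: 63.6
tool d [1.3 0.8 6.2] tcp [628.1 -81.2  94.2] yaw(y axis) 65.7 t 40.8
```

```bash
python3 -m jog '[[0,0.02,0.02,0.06,0],[0,0,0,0.04,0],[0,0,0,0,0],[0,0,0,0,0]]'|tail -5;python3 -m jog '[[0,0,0,0.02,0],[0,0,0,0,0]]'|tail -5;python3 -m jog '[[0,0,0,0.02,0],[0,0,0,0,0]]'|tail -5
```

```text
tcp_pos: [627.0, -79.6, 88.3]
orientation: [[-0.912, 0.411, 0.001], [0.411, 0.912, 0.0], [-0.001, 0.001, -1.0]]
wrist_force: [-2.1, 0.7, 3.0]
opening: 43.7
grasp_force: 64.3
tcp_pos: [627.5, -79.7, 88.4]
orientation: [[-0.912, 0.411, 0.002], [0.411, 0.912, 0.0], [-0.002, 0.001, -1.0]]
wrist_force: [-3.4, 1.3, 10.3]
opening: 44.6
grasp_force: 65.3
tcp_pos: [627.8, -79.9, 88.3]
orientation: [[-0.911, 0.411, 0.003], [0.411, 0.911, 0.001], [-0.002, 0.002, -1.0]]
wrist_force: [-7.3, 1.9, 17.4]
opening: 44.2
grasp_force: 66.0
```

```bash
python3 -m jog '[[0,0,0,-0.04,0],[70,0,0,0,0],[70,0,0,0,0],[70,0,0,0,0],[70,0,0,-0.1,0]]'|tail -5; python3 -m jog '[[70,0,0,-0.4,0],[70,0,0,-0.7,0],[70,0,0,-0.8,0],[70,0,0,-0.8,0],[70,0,0,0,0]]'|tail -5;  python3 - <<'E'
from h import *
goto([470,304,225])
E
```

```text
tcp_pos: [626.2, -79.8, 92.0]
orientation: [[-0.911, 0.411, -0.001], [0.411, 0.911, -0.0], [0.001, -0.001, -1.0]]
wrist_force: [-0.2, 0.5, -0.4]
opening: 70.0
grasp_force: 0.0
tcp_pos: [629.4, -80.6, 234.3]
orientation: [[-0.911, 0.412, 0.009], [0.412, 0.911, -0.0], [-0.009, 0.004, -1.0]]
wrist_force: [1.3, -0.8, 0.1]
opening: 70.0
grasp_force: 0.0
tool d [303.6 284.8   7.7] tcp [629.4 -80.6 234.3] yaw(y axis) 65.7 t 42.6
```

To row units: 30 mm is 0.6, 28 mm is 0.56.

```bash
python3 -m jog '[[60,0.6,0.56,0,0],[60,0.6,0.56,0,0],[60,0.6,0.56,0,0],[60,0.6,0.56,0,0],[60,0.6,0.56,0,0]]'|tail -5; python3 -m jog '[[60,0.6,0.56,0,0],[60,0.6,0.56,0,0],[60,0.6,0.56,0,0],[60,0.6,0.56,0,0],[60,0.6,0.56,0,0]]'|tail -5; python3 -m jog '[[60,0,0,0,0],[60,0,0,0,0],[60,0,0,0,0]]'|tail -5;  python3 - <<'E'
from h import *
goto([470,304,84.8])
E
```

```text
tcp_pos: [546.6, 110.8, 227.7]
orientation: [[-0.911, 0.411, 0.0], [0.411, 0.911, 0.0], [-0.0, 0.0, -1.0]]
wrist_force: [1.4, 0.2, 0.3]
opening: 59.8
grasp_force: 0.0
tcp_pos: [467.5, 300.1, 227.7]
orientation: [[-0.911, 0.411, 0.0], [0.411, 0.911, 0.0], [-0.0, 0.0, -1.0]]
wrist_force: [-0.2, 0.6, 0.3]
opening: 60.1
grasp_force: 0.0
tcp_pos: [469.0, 297.5, 227.6]
orientation: [[-0.911, 0.413, 0.0], [0.413, 0.911, -0.001], [-0.0, -0.0, -1.0]]
wrist_force: [1.2, -0.6, -0.4]
opening: 60.1
grasp_force: 0.0
tool d [  1.8   6.4 142.8] tcp [469.  297.5 227.6] yaw(y axis) 65.6 t 43.9
```

To row units: 40 mm is 0.8, 35 mm is 0.7.

```bash
python3 -m jog '[[60,0.04,0.12,0.5,0],[60,0,0,0.8,0],[60,0,0,0.7,0],[60,0,0,0.5,0],[60,0,0,0.3,0]]'|tail -5;python3 -m jog '[[60,0,0,0,0],[60,0,0,0,0],[60,0,0,0,0]]'|tail -5; python3 - <<'E'
from h import *
goto([470,304,84.8])
E
```

```text
tcp_pos: [468.9, 302.6, 85.4]
orientation: [[-0.91, 0.414, -0.002], [0.414, 0.91, -0.002], [0.001, -0.003, -1.0]]
wrist_force: [-1.2, 0.0, -0.2]
opening: 60.2
grasp_force: 0.0
tcp_pos: [470.1, 305.0, 89.0]
orientation: [[-0.911, 0.412, 0.002], [0.412, 0.911, 0.001], [-0.001, 0.002, -1.0]]
wrist_force: [-0.5, 0.6, 0.3]
opening: 60.0
grasp_force: 0.0
tool d [-0.4 -1.   4.2] tcp [470.1 305.   89. ] yaw(y axis) 65.7 t 44.7
```

To row units: 3 mm is 0.06.

```bash
python3 -m jog '[[60,0,0,0.06,0],[60,0,0,0,0]]'|tail -5; python3 -m jog '[[0,0,0,0,0],[0,0,0,0,0],[0,0,0,0,0],[0,0,0,0,0],[0,0,0,0,0]]'|tail -5; python3 -m jog '[[0,0,0,0,0],[0,0,0,0,0]]'|tail -5;  python3 -m jog '[[0,0,0,-0.2,0],[0,0,0,-0.6,0],[0,0,0,-0.9,0],[0,0,0,-0.9,0],[0,0,0,-0.8,0]]'|tail -5; python3 -m jog '[[0,0,0,0,0],[0,0,0,0,0],[0,0,0,0,0]]'|tail -5;python3 - <<'E'
from h import *
goto([563,16.2,250])
E
```

```text
tcp_pos: [469.2, 305.2, 85.0]
orientation: [[-0.911, 0.411, 0.001], [0.411, 0.911, 0.0], [-0.0, 0.001, -1.0]]
wrist_force: [-0.2, 0.0, -0.6]
opening: 59.9
grasp_force: 0.0
tcp_pos: [469.1, 305.1, 85.1]
orientation: [[-0.912, 0.411, 0.0], [0.411, 0.912, 0.0], [-0.0, 0.0, -1.0]]
wrist_force: [-0.2, -1.6, 5.1]
opening: 30.7
grasp_force: 59.5
tcp_pos: [469.1, 305.1, 85.1]
orientation: [[-0.912, 0.411, 0.0], [0.411, 0.912, 0.0], [-0.0, 0.0, -1.0]]
wrist_force: [-1.0, -1.3, 5.7]
opening: 30.4
grasp_force: 59.5
tcp_pos: [468.5, 304.8, 256.6]
orientation: [[-0.912, 0.411, -0.0], [0.411, 0.912, -0.0], [0.0, -0.0, -1.0]]
wrist_force: [0.6, -0.1, -5.7]
opening: 30.3
grasp_force: 60.7
tcp_pos: [467.9, 304.5, 252.4]
orientation: [[-0.912, 0.411, -0.003], [0.411, 0.912, -0.002], [0.002, -0.003, -1.0]]
wrist_force: [0.4, -0.2, -6.3]
opening: 30.0
grasp_force: 60.7
tool d [-205.2 -223.7    2.8] tcp [467.9 304.5 252.4] yaw(y axis) 65.7 t 46.4
```

```bash
python3 -m jog '[[0,-0.16,-0.18,0,0],[0,-0.36,-0.4,0,0],[0,-0.54,-0.6,0,0],[0,-0.58,-0.64,0,0],[0,-0.58,-0.64,0,0]]'|tail -5; python3 -m jog '[[0,-0.58,-0.64,0,0],[0,-0.54,-0.58,0,0],[0,-0.42,-0.44,0,0],[0,-0.3,-0.3,0,0],[0,0,0,0,0]]'|tail -5; python3 -m jog '[[0,0,0,0,0],[0,0,0,0,0],[0,0,0,0,0]]'|tail -5; python3 - <<'E'
from h import *
goto([563,16.2,98.8])
E
```

```text
tcp_pos: [519.3, 144.5, 253.3]
orientation: [[-0.911, 0.411, -0.002], [0.411, 0.911, -0.001], [0.001, -0.002, -1.0]]
wrist_force: [0.1, -0.7, -6.1]
opening: 30.0
grasp_force: 60.7
tcp_pos: [563.0, 14.6, 253.4]
orientation: [[-0.909, 0.417, -0.002], [0.417, 0.909, -0.003], [0.0, -0.003, -1.0]]
wrist_force: [-0.2, -1.0, -6.6]
opening: 30.3
grasp_force: 60.7
tcp_pos: [562.7, 21.1, 254.2]
orientation: [[-0.912, 0.41, -0.001], [0.41, 0.912, 0.0], [0.001, -0.0, -1.0]]
wrist_force: [-1.0, -0.3, -6.1]
opening: 30.0
grasp_force: 60.7
tool d [ -2.4  -4.3 155.4] tcp [562.7  21.1 254.2] yaw(y axis) 65.8 t 47.7
```

To row units: 40 mm is 0.8, 30 mm is 0.6.

```bash
python3 -m jog '[[0,-0.04,-0.08,0.6,0],[0,0,0,0.8,0],[0,0,0,0.8,0],[0,0,0,0.5,0],[0,0,0,0.26,0]]'|tail -5;python3 -m jog '[[0,0,0,0.04,0],[0,0,0,0,0],[0,0,0,0,0],[0,0,0,0,0]]'|tail -5; python3 - <<'E'
from h import *
goto([563,16.2,98.8])
E
```

```text
tcp_pos: [561.6, 16.4, 104.1]
orientation: [[-0.912, 0.41, -0.004], [0.41, 0.912, -0.001], [0.003, -0.002, -1.0]]
wrist_force: [-0.0, -0.3, -6.0]
opening: 30.2
grasp_force: 60.7
tcp_pos: [564.3, 15.9, 106.1]
orientation: [[-0.912, 0.411, 0.002], [0.411, 0.912, 0.001], [-0.002, 0.001, -1.0]]
wrist_force: [-0.5, 0.2, -5.3]
opening: 30.3
grasp_force: 60.7
tool d [ 1.3 -0.2  7.3] tcp [564.3  15.9 106.1] yaw(y axis) 65.7 t 48.6
```

To row units: 2 mm is 0.04, 1 mm is 0.02.

```bash
python3 -m jog '[[0,0.02,0,0.06,0],[0,0,0,0.04,0],[0,0,0,0,0],[0,0,0,0,0]]'|tail -5;python3 -m jog '[[0,0,0,0.02,0],[0,0,0,0,0]]'|tail -5;python3 -m jog '[[0,0,0,0,0],[0,0,0,0,0]]'|tail -5
```

```text
tcp_pos: [562.3, 16.1, 99.6]
orientation: [[-0.912, 0.411, -0.0], [0.411, 0.912, -0.0], [0.0, -0.0, -1.0]]
wrist_force: [1.1, -0.2, -4.8]
opening: 30.0
grasp_force: 60.7
tcp_pos: [562.8, 16.1, 99.2]
orientation: [[-0.911, 0.411, 0.001], [0.411, 0.911, 0.0], [-0.001, 0.0, -1.0]]
wrist_force: [-0.9, -0.4, 0.3]
opening: 30.0
grasp_force: 61.3
tcp_pos: [562.7, 16.1, 99.1]
orientation: [[-0.912, 0.411, 0.001], [0.411, 0.912, 0.0], [-0.001, 0.0, -1.0]]
wrist_force: [-2.1, -0.6, 2.8]
opening: 30.1
grasp_force: 61.4
```

Contact. Release, then fetch the baluster from its board pose (561, 302, 98.5).

```bash
python3 -m jog '[[60,0,0,0,0],[60,0,0,0,0],[60,0,0,0,0],[60,0,0,0,0],[60,0,0,-0.1,0]]'|tail -5; python3 -m jog '[[60,0,0,-0.4,0],[60,0,0,-0.7,0],[60,0,0,-0.8,0],[60,0,0,-0.8,0],[60,0,0,0,0]]'|tail -5;  python3 - <<'E'
from h import *
goto([561.2,302.1,240])
E
```

```text
tcp_pos: [561.9, 16.1, 103.2]
orientation: [[-0.912, 0.411, -0.001], [0.411, 0.912, -0.0], [0.001, -0.001, -1.0]]
wrist_force: [0.5, -0.2, 0.3]
opening: 60.0
grasp_force: 0.0
tcp_pos: [565.1, 16.1, 244.8]
orientation: [[-0.911, 0.412, 0.009], [0.412, 0.911, 0.002], [-0.007, 0.005, -1.0]]
wrist_force: [0.6, 0.1, -0.4]
opening: 59.8
grasp_force: 0.0
tool d [121.4 259.    5.3] tcp [565.1  16.1 244.8] yaw(y axis) 65.7 t 50.4
```

To row units: 36 mm is 0.72, 17 mm is 0.34.

```bash
python3 -m jog '[[60,0.34,0.72,0,0],[60,0.34,0.72,0,0],[60,0.34,0.72,0,0],[60,0.34,0.72,0,0],[60,0.34,0.72,0,0]]'|tail -5; python3 -m jog '[[60,0.34,0.72,0,0],[60,0.34,0.72,0,0],[60,0,0.14,0,0],[60,0,0,0,0],[60,0,0,0,0]]'|tail -5;  python3 - <<'E'
from h import *
goto([561.2,302.1,98.6])
E
```

```text
tcp_pos: [558.7, 216.7, 238.7]
orientation: [[-0.911, 0.411, 0.0], [0.411, 0.911, 0.0], [-0.0, 0.0, -1.0]]
wrist_force: [1.1, 0.2, -0.5]
opening: 59.9
grasp_force: 0.0
tcp_pos: [560.9, 299.5, 238.5]
orientation: [[-0.911, 0.413, 0.0], [0.413, 0.911, -0.001], [-0.001, -0.001, -1.0]]
wrist_force: [-0.5, -0.5, -0.4]
opening: 60.2
grasp_force: 0.0
tool d [  0.8   2.6 139.9] tcp [560.9 299.5 238.5] yaw(y axis) 65.6 t 51.4
```

To row units: 40 mm is 0.8, 35 mm is 0.7.

```bash
python3 -m jog '[[60,0,0.04,0.5,0],[60,0,0,0.8,0],[60,0,0,0.7,0],[60,0,0,0.5,0],[60,0,0,0.26,0]]'|tail -5;python3 -m jog '[[60,0,0,0,0],[60,0,0,0,0],[60,0,0,0,0]]'|tail -5; python3 - <<'E'
from h import *
goto([561.2,302.1,98.6])
E
```

```text
tcp_pos: [560.7, 300.2, 98.5]
orientation: [[-0.91, 0.414, -0.002], [0.414, 0.91, -0.002], [0.001, -0.003, -1.0]]
wrist_force: [-0.3, 0.2, -0.1]
opening: 60.1
grasp_force: 0.0
tcp_pos: [562.4, 303.2, 102.6]
orientation: [[-0.911, 0.412, 0.002], [0.412, 0.911, 0.001], [-0.002, 0.002, -1.0]]
wrist_force: [0.7, -0.3, -0.2]
opening: 59.9
grasp_force: 0.0
tool d [ 0.7 -1.5  3.9] tcp [562.4 303.2 102.6] yaw(y axis) 65.7 t 52.2
```

```bash
python3 -m jog '[[60,0,-0.02,0.06,0],[60,0,0,0,0]]'|tail -5; python3 -m jog '[[0,0,0,0,0],[0,0,0,0,0],[0,0,0,0,0],[0,0,0,0,0],[0,0,0,0,0]]'|tail -5; python3 -m jog '[[0,0,0,0,0],[0,0,0,0,0]]'|tail -5;  python3 -m jog '[[0,0,0,-0.2,0],[0,0,0,-0.6,0],[0,0,0,-0.9,0],[0,0,0,-0.9,0],[0,0,0,-0.6,0]]'|tail -5; python3 -m jog '[[0,0,0,0,0],[0,0,0,0,0],[0,0,0,0,0]]'|tail -5;python3 - <<'E'
from h import *
goto([638.9,104.4,255])
E
```

```text
tcp_pos: [561.0, 302.0, 98.0]
orientation: [[-0.912, 0.411, 0.001], [0.411, 0.912, 0.0], [-0.0, 0.001, -1.0]]
wrist_force: [0.1, 0.0, 0.6]
opening: 59.9
grasp_force: 0.0
tcp_pos: [561.0, 302.0, 98.0]
orientation: [[-0.911, 0.411, 0.0], [0.411, 0.911, 0.0], [-0.0, 0.0, -1.0]]
wrist_force: [-2.5, -1.6, 6.3]
opening: 28.4
grasp_force: 59.5
tcp_pos: [561.0, 302.0, 98.0]
orientation: [[-0.911, 0.411, 0.0], [0.411, 0.911, 0.0], [-0.0, 0.0, -1.0]]
wrist_force: [-2.0, -2.2, 5.6]
opening: 28.4
grasp_force: 59.5
tcp_pos: [561.1, 302.2, 260.8]
orientation: [[-0.912, 0.411, 0.002], [0.411, 0.912, 0.001], [-0.001, 0.002, -1.0]]
wrist_force: [1.1, 0.1, -4.9]
opening: 28.0
grasp_force: 60.3
tcp_pos: [559.8, 301.6, 255.0]
orientation: [[-0.912, 0.411, -0.003], [0.411, 0.912, -0.002], [0.002, -0.003, -1.0]]
wrist_force: [-0.6, 0.5, -6.2]
opening: 28.3
grasp_force: 60.3
tool d [-153.2 -147.3    0.2] tcp [559.8 301.6 255. ] yaw(y axis) 65.7 t 53.9
```

To row units: -30 mm is -0.6, -29 mm is -0.58.

```bash
python3 -m jog '[[0,-0.16,-0.16,0,0],[0,-0.4,-0.4,0,0],[0,-0.6,-0.6,0,0],[0,-0.6,-0.58,0,0],[0,-0.6,-0.54,0,0]]'|tail -5; python3 -m jog '[[0,-0.42,-0.4,0,0],[0,-0.28,-0.26,0,0],[0,0,0,0,0],[0,0,0,0,0],[0,0,0,0,0]]'|tail -5; python3 - <<'E'
from h import *
goto([638.9,104.4,112])
E
```

```text
tcp_pos: [621.6, 146.4, 256.4]
orientation: [[-0.911, 0.412, -0.002], [0.412, 0.911, -0.001], [0.001, -0.002, -1.0]]
wrist_force: [-0.4, 0.6, -4.9]
opening: 28.1
grasp_force: 60.3
tcp_pos: [639.3, 105.9, 256.8]
orientation: [[-0.912, 0.41, -0.001], [0.41, 0.912, 0.0], [0.001, -0.0, -1.0]]
wrist_force: [0.1, 0.1, -5.6]
opening: 28.5
grasp_force: 60.3
tool d [ -0.4  -1.4 144.8] tcp [639.3 105.9 256.8] yaw(y axis) 65.8 t 54.9
```

```bash
python3 -m jog '[[0,0,-0.02,0.6,0],[0,0,0,0.8,0],[0,0,0,0.7,0],[0,0,0,0.4,0],[0,0,0,0.22,0]]'|tail -5;python3 -m jog '[[0,0,0,0,0],[0,0,0,0,0],[0,0,0,0,0]]'|tail -5; python3 - <<'E'
from h import *
goto([638.9,104.4,112])
E
```

```text
tcp_pos: [637.7, 105.3, 119.0]
orientation: [[-0.912, 0.409, -0.004], [0.409, 0.912, -0.001], [0.003, -0.002, -1.0]]
wrist_force: [-0.7, 1.4, -5.4]
opening: 28.1
grasp_force: 60.3
tcp_pos: [640.4, 104.6, 123.4]
orientation: [[-0.912, 0.411, 0.002], [0.411, 0.912, 0.001], [-0.002, 0.002, -1.0]]
wrist_force: [0.1, -0.0, -5.0]
opening: 28.6
grasp_force: 60.3
tool d [ 1.4 -0.8 11.4] tcp [640.4 104.6 123.4] yaw(y axis) 65.7 t 55.7
```

To row units: 5 mm is 0.1, 3 mm is 0.06.

```bash
python3 -m jog '[[0,0,0,0.1,0],[0,0,0,0.06,0],[0,0,0,0.02,0],[0,0,0,0,0],[0,0,0,0,0]]'|tail -5;python3 -m jog '[[0,0,0,0.02,0],[0,0,0,0,0]]'|tail -5;python3 -m jog '[[0,0,0,0.02,0],[0,0,0,0,0]]'|tail -5
```

```text
tcp_pos: [639.5, 104.2, 112.7]
orientation: [[-0.912, 0.411, 0.0], [0.411, 0.912, -0.0], [-0.0, -0.0, -1.0]]
wrist_force: [-0.0, -0.3, -5.6]
opening: 28.2
grasp_force: 60.3
tcp_pos: [639.8, 104.2, 112.1]
orientation: [[-0.911, 0.411, 0.001], [0.411, 0.911, 0.0], [-0.001, 0.0, -1.0]]
wrist_force: [-0.4, -0.3, -1.4]
opening: 28.5
grasp_force: 60.6
tcp_pos: [640.1, 104.1, 112.0]
orientation: [[-0.911, 0.411, 0.002], [0.411, 0.911, 0.0], [-0.001, 0.001, -1.0]]
wrist_force: [-2.6, -1.6, 4.9]
opening: 28.6
grasp_force: 61.4
```

Contact. Release, retreat up and back over the board so the cameras have a clear view, then take a final look.

```bash
python3 -m jog '[[60,0,0,0,0],[60,0,0,0,0],[60,0,0,0,0],[60,0,0,0,0],[60,0,0,-0.1,0]]'|tail -5; python3 -m jog '[[60,0,0,-0.4,0],[60,0,0,-0.7,0],[60,0,0,-0.8,0],[60,0,0,-0.8,0],[60,0,0,0,0]]'|tail -5; python3 -m jog '[[60,0.6,0.6,0,0],[60,0.6,0.6,0,0],[60,0.6,0.6,0,0],[60,0.6,0.6,0,0],[60,0.6,0.6,0,0]]'|tail -5; python3 -m jog '[[60,0.6,0.4,0,0],[60,0.6,0.4,0,0],[60,0.6,0.4,0,0],[60,0,0,0,0],[60,0,0,0,0]]'|tail -5; python3 - <<'E'
from h import *
import cv2
b=bot.capture("top");a=bot.capture("side")
o=np.hstack([cv2.resize(b[115:220,185:300],(415,379),interpolation=cv2.INTER_CUBIC),cv2.resize(a[90:384,160:460],(385,379),interpolation=cv2.INTER_CUBIC)])
cv2.imwrite("pics/fin.png",o[:,:,::-1])
E
```

```text
tcp_pos: [639.0, 104.2, 115.1]
orientation: [[-0.912, 0.411, -0.001], [0.411, 0.912, -0.0], [0.001, -0.001, -1.0]]
wrist_force: [1.1, -0.8, -0.2]
opening: 60.4
grasp_force: 0.0
tcp_pos: [642.1, 104.3, 257.6]
orientation: [[-0.911, 0.411, 0.009], [0.412, 0.911, 0.002], [-0.008, 0.006, -1.0]]
wrist_force: [0.0, 0.7, 0.4]
opening: 60.0
grasp_force: 0.0
tcp_pos: [563.6, 304.1, 250.7]
orientation: [[-0.911, 0.411, 0.0], [0.411, 0.911, 0.0], [-0.0, 0.0, -1.0]]
wrist_force: [1.3, 0.2, -0.8]
opening: 59.8
grasp_force: 0.0
tcp_pos: [506.4, 395.1, 250.4]
orientation: [[-0.912, 0.409, -0.0], [0.409, 0.912, -0.0], [0.0, -0.0, -1.0]]
wrist_force: [0.6, -1.1, 0.4]
opening: 59.8
grasp_force: 0.0
```

View pics/fin.png

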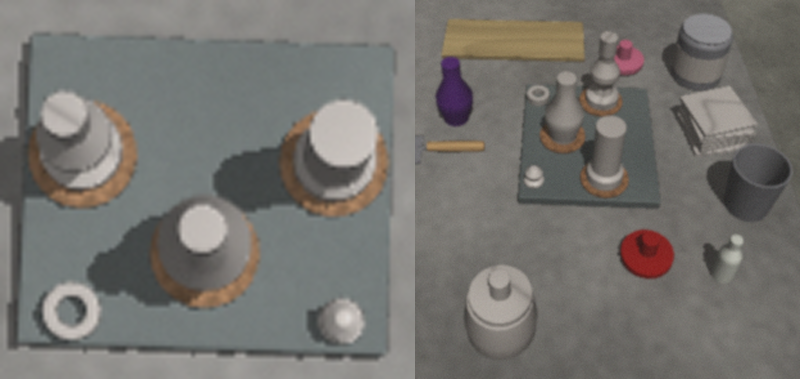

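In the final view the piece tops, at (64,115), (201,228) and (343,134), scale to their starting positions within 1–2 mm. The lid is on the jar and nothing touches the robot.

```bash
python3 -c "
from rig import bot
print(bot.close_job())"
```

```text
the job is handed in; nothing more can be done
None
```

The job is handed in, and no verdict came back; in the last camera view the lid is seated on the jar and the baluster, vase and pedestal stand upright within about 2 mm of where they started, with nothing touching the robot.

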